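# Put the bench tools back in the clip rack

### The job

Put the brush, the file and the scraper from the plank back in the sloping rack: press each one sideways into the pair of clips of its handle's colour until both clips have snapped over the handle and it lies fully home, working end up the slope and the handle in the middle of its clips. Leave the tools already in the rack, and everything else on the bench, where they are.

Things in the scene. Friction and masses are not known exactly. Their poses are not given: they have to be found in the camera images.
- rack: welded rack, fixed. Two aluminium rails 28 mm wide run along y, 84 mm apart up a slope of 26 deg (0.45 rad) that faces the robot, 12 mm behind the seated handles' axes; open behind and between. 5 places 56 mm apart, y -112 to 112, colours in any order, mid-handle 110 mm above the bench. 200 deep, 320 wide; tool tips 180 high. Origin on the bench under the middle place; x to the rear, z up
- plank: wooden plank lying fixed on the bench, 200 (x) by 400 (y) by 24 mm, origin at the centre of its underside
- brush: wire brush, ORANGE handle, loose, 0.1 to 0.2 kg. Handle 18 mm round, 130 mm long, butt rounded; origin on its axis at mid-length, x to the working end, z up as it lies. At x 65 to 77 mm a collar 24 (y) by 18 (z) mm; beyond, wooden head to x 137, wire bristles to y 16. Lies level on the plank, axis 9 mm above it, working end roughly away from the robot; which of the three lies where varies
- file: flat file, BLUE handle, loose, 0.1 to 0.2 kg. Handle 18 mm round, 130 mm long, butt rounded; origin on its axis at mid-length, x to the working end, z up as it lies. At x 65 to 77 mm a collar 24 (y) by 18 (z) mm; beyond, blade 18 wide, 6 thick to x 136. Lies level on the plank, axis 9 mm above it, working end roughly away from the robot; which of the three lies where varies
- scraper: scraper, YELLOW handle, loose, 0.1 to 0.2 kg. Handle 18 mm round, 130 mm long, butt rounded; origin on its axis at mid-length, x to the working end, z up as it lies. At x 65 to 77 mm a collar 24 (y) by 18 (z) mm; beyond, 8 mm shank, blade 24 wide to x 136. Lies level on the plank, axis 9 mm above it, working end roughly away from the robot; which of the three lies where varies
- brush_tip (a point): end of the brush's working end, on the axis, about 136 mm from the handle's middle
- file_tip (a point): end of the file's working end, on the axis, about 136 mm from the handle's middle
- scraper_tip (a point): end of the scraper's working end, on the axis, about 136 mm from the handle's middle
- clips_orange: two orange sprung clips, 14 mm wide, centred at x = -42 and +42 mm. Origin: where mid-handle lies when home. x up the slope along the handle, y along the rails, z out of the slope. Push the handle in along -z: lips 12 mm apart at z 6, flared to 27 mm apart at z 15, spring open (10 to 16 N for both) and snap over it; home, it rests on the clips' bases at z -9. About 25 N pulls it out
- clips_blue: two blue sprung clips, 14 mm wide, centred at x = -42 and +42 mm. Origin: where mid-handle lies when home. x up the slope along the handle, y along the rails, z out of the slope. Push the handle in along -z: lips 12 mm apart at z 6, flared to 27 mm apart at z 15, spring open (10 to 16 N for both) and snap over it; home, it rests on the clips' bases at z -9. About 25 N pulls it out
- clips_yellow: two yellow sprung clips, 14 mm wide, centred at x = -42 and +42 mm. Origin: where mid-handle lies when home. x up the slope along the handle, y along the rails, z out of the slope. Push the handle in along -z: lips 12 mm apart at z 6, flared to 27 mm apart at z 15, spring open (10 to 16 N for both) and snap over it; home, it rests on the clips' bases at z -9. About 25 N pulls it out
- clips_red: two red sprung clips, 14 mm wide, centred at x = -42 and +42 mm. Origin: where mid-handle lies when home. x up the slope along the handle, y along the rails, z out of the slope. Holds the screwdriver already
- clips_green: two green sprung clips, 14 mm wide, centred at x = -42 and +42 mm. Origin: where mid-handle lies when home. x up the slope along the handle, y along the rails, z out of the slope. Holds the punch already
- screwdriver: bystander: screwdriver with red handle, same handle as the others, already home in the red clips, loose but held by them; origin mid-handle, x up the slope to its working end at about 136 mm
- punch: bystander: punch with green handle, same handle as the others, already home in the green clips, loose but held by them; origin mid-handle, x up the slope to its working end at about 136 mm
- nut: bystander: loose steel hex nut 29 mm across, 16 mm high, on the plank beside the file's blade; origin at the centre of its underside
- washer: bystander: loose steel washer 30 mm across, 6 mm high, on the plank beside the scraper's blade; origin at the centre of its underside
- spray: bystander: blue spray can standing upright, 65 mm across, 170 mm high, beyond the gap between plank and rack; origin at the centre of its foot
- tin: bystander: red dip tin with lid, 72 mm across, 62 mm high, on the robot's side; origin at the centre of its foot
- flange: bystander: steel blank flange, a disc 90 mm across, 14 mm high with a 6 mm hub,, lying beyond the plank; origin at the centre of its underside
- angle_offcut: bystander: offcut of steel angle 90 by 40 mm, 40 mm high, left of the tin; origin at the centre of its underside
Not all that is in view belongs to the job. Leave any white look-alike of the brush alone.

How it is judged:
By the outcome, as a careful person would: the job done as asked, in the order asked, and still so for the second after the job is handed in, with the robot touching nothing.
It also fails if it takes over 67 s, if anything falls off the work surface, if the arm or the gripper's body presses on something with over 40 N, if the wrist force passes 120 N, or if a joint passes its speed limit or range.

### The arm

A 7-joint arm with a two-finger parallel gripper is mounted at the origin on the work surface. World frame = base frame: x ahead of the robot, y to its left, z up, the work surface at z = 0. Lengths are in m, angles in rad, forces in N, time in s.
With the tool pointing down it reaches from about 0.425 to 0.925 m from the base axis. Payload 6.8 kg.
Tool frame: the origin (TCP) lies on the centre line of the jaws, within the pads' length; the fingertips stand 22 mm ahead of it and the grasp point (between the pads) lies 3 mm ahead of it; z points along the fingers, y is the line along which they close (so a half turn about z gives the same grasp; the last joint's range is limited). The gripper opens to 85 mm and grips with 20 to 120 N. Pads are 22 mm wide; open, the fingers measure 114 mm over their backs; the gripper's body (76 mm by 85 mm) begins 54 mm behind the grasp point. The pads swing forward as they close: fully open they stand 13 mm farther back than shut.
Start: joints at [1.094, 0.477, 0.022, 1.555, -0.011, 1.109, -0.083], TCP at [0.243, -0.63, 0.253] pointing down, gripper open.
Joint ranges: [-2.96, 2.96], [-0.34, 2.1], [-1.41, 1.46], [0.24, 2.44], [-1.37, 4.51], [0.17, 1.92], [-2.96, 2.96]. Speed limits (rad/s): [2.39, 2.39, 3.14, 3.14, 3.14, 3.14, 3.14].

### API

Orientations are given as a unit quaternion [w, x, y, z].
In Python, from station import * gives the robot as it stands.
- The arm moves only by the tool drive_tool, never from a script. Its argument "increments" is a list of rows, each an object of numbers: "claw": the finger opening in m, from 0 to 0.0854; "dx", "dy", "dz": the shift along the tool's x, y, z in m; "wx", "wy", "wz": the turn, a rotation vector about the tool's x, y, z in degrees. A call has 1 to 20 rows; each row shifts and turns the commanded pose from where the row before left it, along the tool's axes as they then stand; what a row does not reach is not made up. A row lasts 1/8 s, in which the tool goes at most 62.5 mm and 10.7 degrees, less where a joint would pass 70% of its speed; a pose out of reach is approached as far as the arm can. A call with a gripper value outside its range is refused whole. The fingers move at their own pace and stop on an object; "newtons" is the grip in N (left out, the last holds). Time passes only in rows, so rows that do not move let the fingers close. It gives the time, the measured TCP pose, the force, the opening and the grip force at its end, in the units of the state.
- get_obs(): the state, without advancing time (a new reading comes with each control period).
- read_camera(name): name is "side" or "top"; returns (picture, depth): 384x512x3 uint8, red, green, blue; 384x512 float32, m along the optical axis (not along the pixel's ray), 0 where there is no reading.
- calibration(name): a dict with "intrinsics" (3x3 intrinsics, pixels), "k1" (the pictures are not rectified: a ray, as slopes to the right and down, at radius r is drawn at 1 + k1 r^2 times it, then the intrinsics apply), "R" (3x3) and "t" (3): a world point X has camera coordinates R X + t. Camera axes: x right, y down, z forward; pixel columns grow to the right and rows downward; lengths in m; the calibration is good to about 2 mm. A picture is of the moment at which its call begins. calibration takes no time and is no camera call.
- hand_in(): hands the job in; it is judged then, once.
The state is a dict: "t": time; "q": joint angles; "joint_vel": joint speeds; "joint_torque": joint torques, N m; "eef_pos": TCP position; "tool_rot": TCP orientation; "contact_force": force on the tool from outside, world axes, zero at the start; "torque": the same for the moment, N m; "gripper_width": opening from 0.0 (shut) to 1.0 (fully open); "grasp_force": force on a finger pad.
Only numpy, scipy, OpenCV 4.12 (cv2) and the standard library are available. Lean on these libraries where they do the work, as an engineer would, in place of code of your own. Each camera call takes 0.05 s, during which the arm holds its last target. There are 200 camera calls.

## Working session

There is one attempt and no reset: what is moved stays moved. The work goes in short steps, Python scripts to look and compute and a tool call to move; the robot and the scene stay as the last step left them, time stands still between calls to the robot, and variables do not carry over. Pictures are saved under pics/ and viewed, at most 10 in all, crops included, and the job is handed in when it is done.

Besides the shell and the picture viewer there is one more tool, called after "Emit:" as name(argument=value, ...), one argument or row to a line, values as JSON. drive_tool: Moves the arm, as the interface text tells. Its arguments: {"type":"object","properties":{"increments":{"type":"array","items":{"type":"object","properties":{"claw":{"type":"number"},"dx":{"type":"number"},"dy":{"type":"number"},"dz":{"type":"number"},"wx":{"type":"number"},"wy":{"type":"number"},"wz":{"type":"number"}}}},"newtons":{"type":"number"}},"required":["increments"]}

```bash
ls; mkdir -p pics; python3 - <<'E'
from station import *
import numpy as np,cv2
o=get_obs(); print(o['t'],o['eef_pos'],o['tool_rot'])
for n in('side','top'):
    p,d=read_camera(n); np.savez(f'{n}0.npz',p=p,d=d)
    cv2.imwrite(f'pics/{n}0.png',cv2.resize(p[:,:,::-1],(800,600)))
    c=calibration(n); print(n,c)
E
```

```text
pics
0.0 [ 0.24313505 -0.62909379  0.25231587] [-8.96633054e-04  9.83042991e-01  1.83372889e-01 -2.38939702e-04]
side {'intrinsics': array([[481.98737365,   0.        , 247.26625058],
       [  0.        , 481.98737365, 189.25990258],
       [  0.        ,   0.        ,   1.        ]]), 'k1': 0.0652534878484293, 'R': array([[ 0.68373578, -0.72972696, -0.00198675],
       [-0.54046324, -0.50456736, -0.67328394],
       [ 0.49031099,  0.46142209, -0.73938135]]), 't': array([-0.32035016,  0.28748861,  1.31243565])}
top {'intrinsics': array([[406.66763574,   0.        , 256.42042996],
       [  0.        , 406.66763574, 189.07686476],
       [  0.        ,   0.        ,   1.        ]]), 'k1': -0.013224755607009444, 'R': array([[ 0.01723338, -0.99969946, -0.01743557],
       [-0.99260831, -0.01501074, -0.12043011],
       [ 0.1201322 ,  0.01938211, -0.99256868]]), 't': array([-0.01865636,  0.47916681,  0.98865057])}
```

View pics/top0.png

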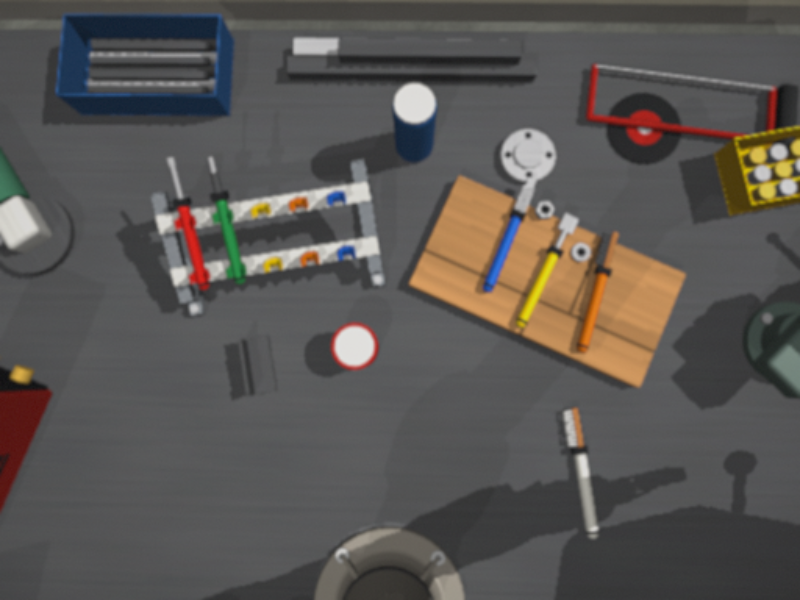

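View pics/side0.png

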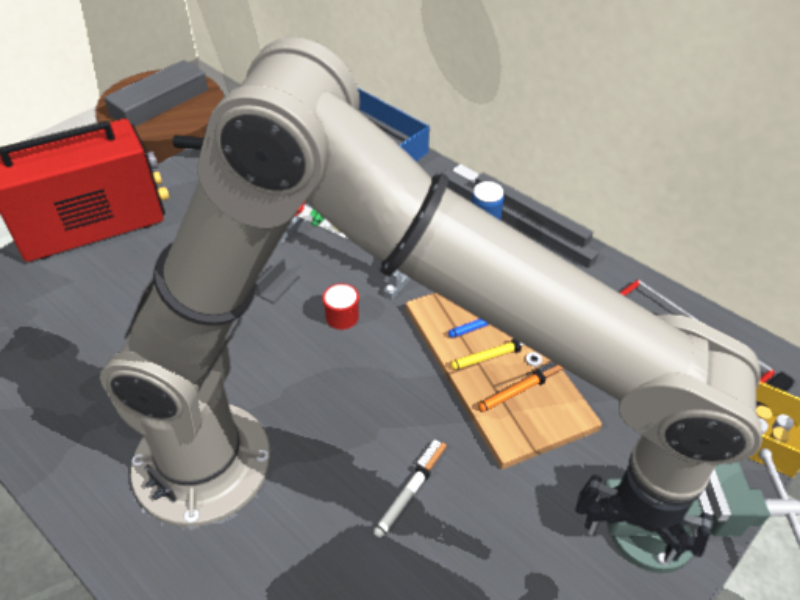

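Top view: the rack is at upper left (places left to right: red, green, yellow (265,238), orange (305,232), blue (341,225)). On the plank lie the file (503,250), scraper (540,290) and brush (593,310). The white look-alike at (582,475) stays where it is.

```bash
cat > h.py <<'E'
from station import *
import numpy as np,cv2
def rays(n,uv):
    c=calibration(n); s=cv2.undistortPoints(np.array(uv,float).reshape(-1,1,2),c['intrinsics'],np.array([c['k1'],0,0,0,0.]))[:,0]
    d=np.c_[s,np.ones(len(s))]@c['R']; return -c['R'].T@c['t'],d
def onz(n,uv,z):
    o,d=rays(n,uv); return o+d*((z-o[2])/d[:,2])[:,None]
def dep(n,uv,z):
    o,d=rays(n,uv); return o+d*np.array(z)[:,None]
H={'red':[(0,5),(172,180)],'orange':[(7,16)],'yellow':[(22,32)],'green':[(50,80)],'blue':[(105,125)]}
def mask(p,col,box,smin=130,vmin=70):
    h=cv2.cvtColor(p,cv2.COLOR_RGB2HSV); m=np.zeros(p.shape[:2],np.uint8)
    for a,b in H[col]: m|=cv2.inRange(h,(a,smin,vmin),(b,255,255))
    k=np.zeros_like(m); x0,y0,x1,y1=box; k[y0:y1,x0:x1]=1; return m*k
def blobs(m,amin=12):
    n,l,s,c=cv2.connectedComponentsWithStats(m)
    return [(s[i,4],c[i],np.argwhere(l==i)[:,::-1]) for i in range(1,n) if s[i,4]>=amin]
E
python3 - <<'E'
from h import *
f=np.load('top0.npz');p,d=f['p'],f['d']
print('tools')
for c in('orange','blue','yellow'):
    for a,ce,px in blobs(mask(p,c,(262,112,440,250),smin=150 if c!='orange' else 190),40):
        w=onz('top',px,.033)[:,:2]; z=dep('top',px,d[px[:,1],px[:,0]])[:,2]
        m=w.mean(0);u=np.linalg.svd(w-m)[2][0]; u*=np.sign(u[0]);t=(w-m)@u
        print(c,a,ce.round(),'mid',(m+u*(t.max()+t.min())/2).round(4),'len',np.ptp(t).round(3),'yaw',np.degrees(np.arctan2(u[1],u[0])).round(1),'z',np.percentile(z,[50,95]).round(3))
print('rack')
for c in H:
    for a,ce,px in blobs(mask(p,c,(95,95,250,205),smin=120,vmin=60)):
        w=dep('top',px,d[px[:,1],px[:,0]]); print(c,a,ce.round(1),np.median(w,0).round(4),'zr',np.percentile(w[:,2],[5,95]).round(3))
a=cv2.resize(p[95:205,90:250,::-1],None,fx=5,fy=5,interpolation=cv2.INTER_CUBIC); cv2.imwrite('pics/rack.png',a)
a=cv2.resize(p[105:260,255:450,::-1],None,fx=3.8,fy=3.8,interpolation=cv2.INTER_CUBIC); cv2.imwrite('pics/plank.png',a)
E
```

```text
tools
orange 324 [379. 199.] mid [ 0.4579 -0.3136] len 0.128 yaw -16.1 z [0.041 0.045]
blue 264 [321. 161.] mid [ 0.5515 -0.1714] len 0.13 yaw -21.9 z [0.041 0.044]
yellow 363 [343. 185.] mid [ 0.4931 -0.227 ] len 0.132 yaw -25.6 z [0.041 0.044]
rack
red 497 [123.1 157.8] [0.5388 0.2979 0.1172] zr [0.09  0.144]
orange 65 [190.2 130. ] [0.6021 0.1443 0.135 ] zr [0.118 0.143]
orange 74 [197.5 164.9] [0.5273 0.1308 0.0972] zr [0.081 0.107]
yellow 71 [166.2 133.7] [0.5925 0.1998 0.1341] zr [0.117 0.141]
yellow 75 [174.1 168.7] [0.5176 0.1863 0.0962] zr [0.082 0.106]
green 422 [146.8 154.4] [0.5468 0.2427 0.1182] zr [0.095 0.142]
blue 55 [214.3 126. ] [0.6125 0.0886 0.1258] zr [0.117 0.141]
blue 58 [220.5 161.1] [0.5373 0.0762 0.0974] zr [0.081 0.107]
```

View pics/rack.png

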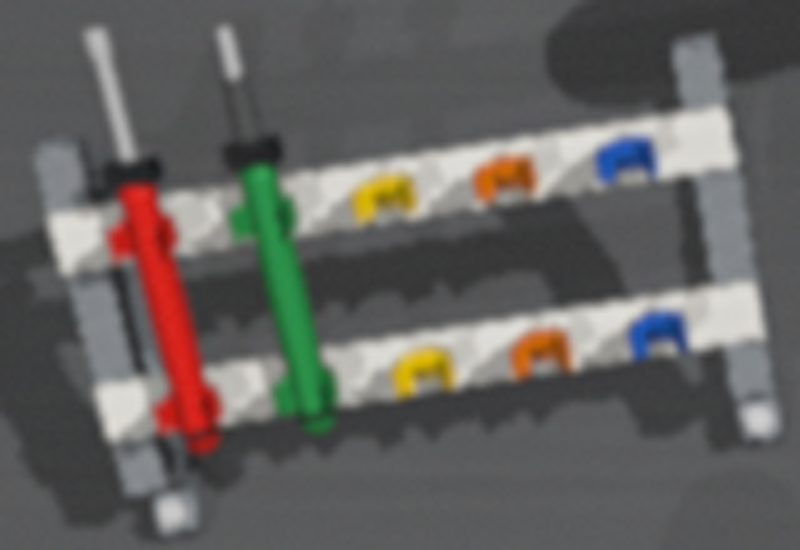

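View pics/plank.png

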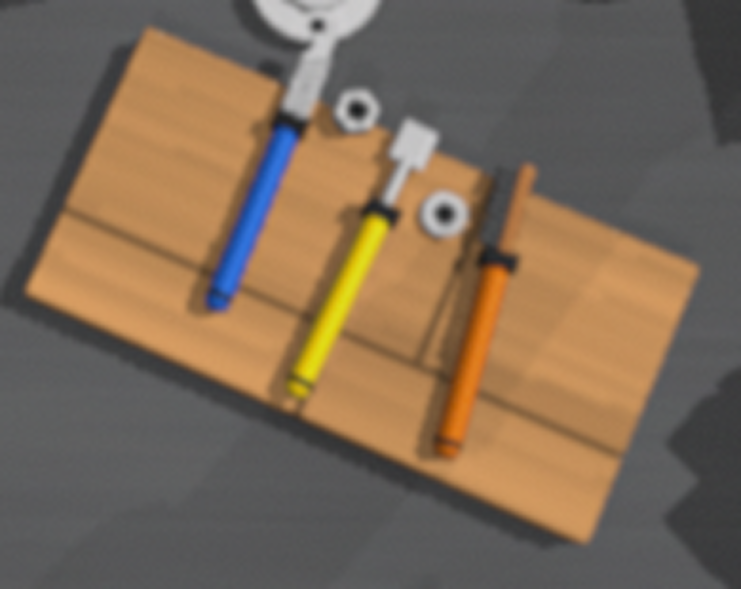

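Crops: the rack crop confirms yellow (385,200)/(425,375), orange (505,180)/(540,355) and blue (627,160)/(660,335) as the empty places. In the plank crop the brush has the orange handle (475,360), the file the blue (255,215) and the scraper the yellow (340,300). The white look-alike lies off the plank. Next I'll refine the rack pose from the handles already seated and the rails.

```bash
cat >> h.py <<'E'
S=np.radians(25.8)
S=0.45
def axes(yaw,tilt):
    "tool x along the handle, z into the slope"
    c,s=np.cos(yaw),np.sin(yaw); x=np.array([c*np.cos(tilt),s*np.cos(tilt),np.sin(tilt)]); z=np.array([c*np.sin(tilt),s*np.sin(tilt),-np.cos(tilt)])
    return np.c_[x,np.cross(z,x),z]
E
python3 - <<'E'
from h import *
from scipy.optimize import least_squares
f=np.load('top0.npz');p,d=f['p'],f['d']
def plane(uv,o0,A,off):  # intersect with slope plane, return u (up slope), v (along rails)
    o,r=rays('top',uv); n=-A[:,2]; t=((o0+off*n-o)@n)/(r@n); w=o+r*t[:,None]-o0; return w@A[:,0], -(w@A[:,1])
B={}
for c in H:
    bl=blobs(mask(p,c,(95,95,250,205),120,60)); B[c]=[b[2] for b in bl]
hsv=cv2.cvtColor(p,cv2.COLOR_RGB2HSV)
wm=cv2.inRange(hsv,(0,0,165),(180,40,255)); k=np.zeros_like(wm); k[108:185,100:240]=1
rails=[b for b in blobs(wm*k,100)]
print([(b[0],b[1].round()) for b in rails])
x0,y0,yaw=.568,.1376,np.radians(10.2)
V={'red':112,'green':56,'yellow':0,'orange':-56,'blue':-112}
# origin at yellow (middle place)
x0,y0=.558,.193
for it in range(6):
    A=axes(yaw,S); o0=np.array([x0,y0,.11]); R=[]
    for c in V:
        for px in B[c]:
            off=0 if c in('red','green') else 3
            u,v=plane(px,o0,A,off)
            if c in('red','green'): # axis line from the narrow central part
                k=(abs(u)<30); q=np.polyfit(u[k],v[k],1); R.append((c,'slope',np.degrees(q[0]).round(1),'v0-V',(q[1]*1000-V[c]).round(1),'u mid',((u.min()+u.max())/2*1000).round(1),'len',np.ptp(u).round(3)))
            else: R.append((c,'u',((u.min()+u.max())/2*1000).round(1),'v-V',((v.min()+v.max())/2*1000-V[c]).round(1),'w',np.ptp(v).round(3)))
    for b in rails:
        u,v=plane(b[2],o0,A,-.012); q=np.polyfit(v,u,1); R.append(('rail',np.degrees(q[0]).round(2),(q[1]*1000).round(1),(np.percentile(u,[2,98])*1000).round(1)))
    dv=np.mean([r[4] for r in R if r[0]!='rail'])/1000
    dyaw=-np.mean([np.radians(r[1]) for r in R if r[0]=='rail']); du=np.mean([r[2] for r in R if r[0]=='rail'])/1000
    if it==5: break
    yaw+=dyaw; x0+=du*np.cos(S)*np.cos(yaw)-dv*np.sin(yaw); y0+=du*np.cos(S)*np.sin(yaw)+dv*np.cos(yaw)
print(*R,sep='\n'); print('origin',x0,y0,np.degrees(yaw))
for c in V: print(c,(np.array([x0,y0])+V[c]/1000*np.array([-np.sin(yaw),np.cos(yaw)])).round(4))
E
```

```text
[(np.int32(606), array([195., 127.])), (np.int32(103), array([105., 142.])), (np.int32(562), array([200., 161.]))]
('red', 'slope', np.float64(-5.3), 'v0-V', np.float64(244.3), 'u mid', np.float64(-22.9), 'len', np.float64(0.134))
('green', 'slope', np.float64(-5.4), 'v0-V', np.float64(243.9), 'u mid', np.float64(-28.7), 'len', np.float64(0.131))
('yellow', 'u', np.float64(440.2), 'v-V', np.float64(-248.7), 'w', np.float64(0.058))
('yellow', 'u', np.float64(623.3), 'v-V', np.float64(-265.4), 'w', np.float64(0.058))
('orange', 'u', np.float64(452.4), 'v-V', np.float64(-72.6), 'w', np.float64(0.058))
('orange', 'u', np.float64(635.2), 'v-V', np.float64(-89.2), 'w', np.float64(0.058))
('blue', 'u', np.float64(464.1), 'v-V', np.float64(103.9), 'w', np.float64(0.051))
('blue', 'u', np.float64(647.3), 'v-V', np.float64(87.1), 'w', np.float64(0.051))
('rail', np.float64(6.76), np.float64(-15.5), array([-19.1,  22.7]))
('rail', np.float64(-13.56), np.float64(117.0), array([11.9, 36.6]))
('rail', np.float64(6.78), np.float64(-101.2), array([-103.7,  -61.7]))
origin 0.6559702135997636 -0.035626611287616385 15.826666666666668
red [0.6254 0.0721]
green [0.6407 0.0183]
yellow [ 0.656  -0.0356]
orange [ 0.6712 -0.0895]
blue [ 0.6865 -0.1434]
```

```bash
cat > rack.py <<'E'
from h import *
f=np.load('top0.npz');p,d=f['p'],f['d']
def plane(uv,o0,A,off):
    o,r=rays('top',uv); n=-A[:,2]; t=((o0+off*n-o)@n)/(r@n); w=o+r*t[:,None]-o0; return w@A[:,0]*1e3, -(w@A[:,1])*1e3
B={c:[b[2] for b in blobs(mask(p,c,(95,95,250,205),120,60))] for c in H}
wm=cv2.inRange(cv2.cvtColor(p,cv2.COLOR_RGB2HSV),(0,0,165),(180,40,255)); k=np.zeros_like(wm); k[108:185,100:240]=1
rails=blobs(wm*k,300)
V={'red':112,'green':56,'yellow':0,'orange':-56,'blue':-112}
x0,y0,yaw=.558,.193,np.radians(10.2)
for it in range(8):
    A=axes(yaw,S); o0=np.array([x0,y0,.11]); R=[];dvs=[];ys=[];us=[]
    for c in V:
        for px in B[c]:
            if c in('red','green'):
                u,v=plane(px,o0,A,0); k=abs(u)<30; q=np.polyfit(u[k],v[k],1); dvs.append(q[1]-V[c]); ys.append(np.arctan(q[0]))
                R.append((c,np.degrees(q[0]),dvs[-1],'umid',(u.min()+u.max())/2,np.ptp(u)))
            else:
                u,v=plane(px,o0,A,.003); dvs.append((v.min()+v.max())/2-V[c]); R.append((c,'u',(u.min()+u.max())/2,'dv',dvs[-1],'w',np.ptp(v)))
    for b in rails:
        u,v=plane(b[2],o0,A,-.012); q=np.polyfit(v,u,1); ys.append(-np.arctan(q[0])); e=np.percentile(u-q[0]*v,[2,98]);us.append(e.mean()); R.append(('rail',np.degrees(q[0]),q[1],e))
    dv,du,dy=np.mean(dvs)/1e3,np.mean(us)/1e3,np.mean(ys)
    yaw+=dy; x0+=du*np.cos(S)*np.cos(yaw)-dv*np.sin(yaw); y0+=du*np.cos(S)*np.sin(yaw)+dv*np.cos(yaw)
for r in R: print(*[x if isinstance(x,str) else np.round(x,1) for x in r])
print('origin',x0,y0,np.degrees(yaw))
for c in V: print(c,(np.array([x0,y0])+V[c]/1000*np.array([-np.sin(yaw),np.cos(yaw)])).round(4))
E
python3 rack.py
```

```text
red 1.1 -1.1 umid -3.0 132.8
green 0.0 -1.0 umid -2.9 129.7
yellow u 39.7 dv 0.7 w 26.8
yellow u -45.7 dv -0.0 w 27.1
orange u 39.7 dv 0.7 w 26.6
orange u -44.9 dv -0.1 w 26.5
blue u 40.3 dv 0.7 w 22.8
blue u -44.6 dv 0.1 w 23.7
rail 0.7 44.6 [28.9 55.3]
rail 0.5 -39.2 [-55.3 -28.9]
origin 0.5580436396909418 0.19031478675807698 9.52913639449281
red [0.5395 0.3008]
green [0.5488 0.2455]
yellow [0.558  0.1903]
orange [0.5673 0.1351]
blue [0.5766 0.0799]
```

Emit:
drive_tool(
  increments=[
    {"wz": 9.25,"claw": 0.05},
    {"wz": 9.25},
    {"wz": 9.25},
    {"wz": 9.25},
  ],
  newtons=80,
)

```text
schema error: expected keys claw, dx, dy, dz, wx, wy, wz
```

Emit:
drive_tool(
  increments=[
    {"claw": 0.05,"dx": 0,"dy": 0,"dz": 0,"wx": 0,"wy": 0,"wz": 9.3},
    {"claw": 0.05,"dx": 0,"dy": 0,"dz": 0,"wx": 0,"wy": 0,"wz": 9.3},
    {"claw": 0.05,"dx": 0,"dy": 0,"dz": 0,"wx": 0,"wy": 0,"wz": 9.3},
    {"claw": 0.05,"dx": 0,"dy": 0,"dz": 0,"wx": 0,"wy": 0,"wz": 9.3},
    {"claw": 0.05,"dx": 0.015,"dy": -0.045,"dz": 0.01,"wx": 0,"wy": 0,"wz": 0},
    {"claw": 0.05,"dx": 0.015,"dy": -0.045,"dz": 0.01,"wx": 0,"wy": 0,"wz": 0},
    {"claw": 0.05,"dx": 0.015,"dy": -0.045,"dz": 0.01,"wx": 0,"wy": 0,"wz": 0},
    {"claw": 0.05,"dx": 0.015,"dy": -0.045,"dz": 0.01,"wx": 0,"wy": 0,"wz": 0},
    {"claw": 0.05,"dx": 0.015,"dy": -0.045,"dz": 0.01,"wx": 0,"wy": 0,"wz": 0},
    {"claw": 0.05,"dx": 0.015,"dy": -0.045,"dz": 0.01,"wx": 0,"wy": 0,"wz": 0},
    {"claw": 0.05,"dx": 0.015,"dy": -0.045,"dz": 0.02,"wx": 0,"wy": 0,"wz": 0},
    {"claw": 0.05,"dx": 0.015,"dy": -0.045,"dz": 0.02,"wx": 0,"wy": 0,"wz": 0},
    {"claw": 0.05,"dx": 0,"dy": 0,"dz": 0,"wx": 0,"wy": 0,"wz": 0},
    {"claw": 0.05,"dx": 0,"dy": 0,"dz": 0,"wx": 0,"wy": 0,"wz": 0},
  ],
  newtons=80,
)

```text
t: 1.85
eef_pos: [0.4579, -0.3174, 0.1532]
tool_rot: [0.0, 0.99, -0.14, -0.0]
contact_force: [0.1, 0.1, 0.4]
gripper_width: 0.586
grasp_force: 0.0
```

```bash
cat >> h.py <<'E'
from scipy.spatial.transform import Rotation as Ro
def plan(pos,yaw_deg,tilt=0.,show=True):
    "turn needed from the present pose, then the shift along the turned tool axes"
    o=get_obs(); q=np.array(o['tool_rot']); r=Ro.from_quat(q[[1,2,3,0]]); A=axes(np.radians(yaw_deg),tilt)
    w=np.degrees((r.inv()*Ro.from_matrix(A)).as_rotvec()); sh=A.T@(np.array(pos)-o['eef_pos']); s0=r.as_matrix().T@(np.array(pos)-o['eef_pos'])
    print('t',round(o['t'],2),'pos',np.round(o['eef_pos'],4),'q',np.round(o['q'],2),'turn',w.round(2),'shift new axes mm',(sh*1e3).round(1),'old axes',(s0*1e3).round(1),'F',np.round(o['contact_force'],1),'w',round(o['gripper_width'],3),'g',np.round(o['grasp_force'],1))
    return A
E
python3 - <<'E'
from h import *
plan([.458,-.3136,.050],-16.1)
p,d=read_camera('top'); np.savez('t1.npz',p=p,d=d)
cv2.imwrite('pics/t1.png',cv2.resize(p[130:290,290:450,::-1],(600,600),interpolation=cv2.INTER_CUBIC))
E
```

```text
t 1.85 pos [ 0.4579 -0.3174  0.1532] q [ 0.46  0.4   0.04  1.93 -0.02  0.81 -1.34] turn [0.03 0.04 0.02] shift new axes mm [ -0.9  -3.7 103.2] old axes [ -0.9  -3.7 103.2] F [0.1 0.1 0.4] w 0.586 g 0.0
```

Emit:
drive_tool(
  increments=[
    {"claw": 0.05,"dx": -0.001,"dy": -0.0037,"dz": 0.03,"wx": 0,"wy": 0,"wz": 0},
    {"claw": 0.05,"dx": 0,"dy": 0,"dz": 0.03,"wx": 0,"wy": 0,"wz": 0},
    {"claw": 0.05,"dx": 0,"dy": 0,"dz": 0.02,"wx": 0,"wy": 0,"wz": 0},
    {"claw": 0.05,"dx": 0,"dy": 0,"dz": 0.013,"wx": 0,"wy": 0,"wz": 0},
    {"claw": 0.05,"dx": 0,"dy": 0,"dz": 0.01,"wx": 0,"wy": 0,"wz": 0},
    {"claw": 0.05,"dx": 0,"dy": 0,"dz": 0,"wx": 0,"wy": 0,"wz": 0},
    {"claw": 0.01,"dx": 0,"dy": 0,"dz": 0,"wx": 0,"wy": 0,"wz": 0},
    {"claw": 0.01,"dx": 0,"dy": 0,"dz": 0,"wx": 0,"wy": 0,"wz": 0},
    {"claw": 0.01,"dx": 0,"dy": 0,"dz": 0,"wx": 0,"wy": 0,"wz": 0},
    {"claw": 0.01,"dx": 0,"dy": 0,"dz": 0,"wx": 0,"wy": 0,"wz": 0},
    {"claw": 0.01,"dx": 0,"dy": 0,"dz": 0,"wx": 0,"wy": 0,"wz": 0},
    {"claw": 0.01,"dx": 0,"dy": 0,"dz": 0,"wx": 0,"wy": 0,"wz": 0},
  ],
  newtons=80,
)

```text
t: 3.4
eef_pos: [0.4589, -0.3134, 0.0513]
tool_rot: [0.0, 0.99, -0.14, 0.001]
contact_force: [-1.5, 0.3, 5.1]
gripper_width: 0.174
grasp_force: 78.2
```

```bash
python3 - <<'E'
from h import *
# target: TCP 16 mm out of axis along n, plus 60 mm above clips
plan([.458,-.3136,.050],-16.1)
yaw=9.9;A=axes(np.radians(yaw),S); c=np.array([.5655,.1351,.110])
plan(c-A[:,2]*(.017+.06),yaw,S)
E
```

```text
t 3.4 pos [ 0.4589 -0.3134  0.0513] q [ 0.46  0.56  0.03  1.99 -0.03  0.59 -1.34] turn [ 0.02 -0.08  0.03] shift new axes mm [-0.8  0.5  1.3] old axes [-0.8  0.5  1.3] F [-1.5  0.3  5.1] w 0.174 g 78.2
t 3.4 pos [ 0.4589 -0.3134  0.0513] q [ 0.46  0.56  0.03  1.99 -0.03  0.59 -1.34] turn [  5.88  25.27 -25.51] shift new axes mm [ 189.5 -423.4  -50.6] old axes [ -51.6 -445.7 -128.2] F [-1.5  0.3  5.1] w 0.174 g 78.2
```

Emit:
drive_tool(
  increments=[
    {"claw": 0.035,"dx": 0,"dy": 0,"dz": 0,"wx": 0,"wy": 0,"wz": 0},
    {"claw": 0.035,"dx": 0,"dy": 0,"dz": 0,"wx": 0,"wy": 0,"wz": 0},
    {"claw": 0.035,"dx": 0,"dy": 0,"dz": 0.003,"wx": 0,"wy": 0,"wz": 0},
    {"claw": 0.035,"dx": 0,"dy": 0,"dz": 0,"wx": 0,"wy": 0,"wz": 0},
    {"claw": 0.01,"dx": 0,"dy": 0,"dz": 0,"wx": 0,"wy": 0,"wz": 0},
    {"claw": 0.01,"dx": 0,"dy": 0,"dz": 0,"wx": 0,"wy": 0,"wz": 0},
    {"claw": 0.01,"dx": 0,"dy": 0,"dz": 0,"wx": 0,"wy": 0,"wz": 0},
    {"claw": 0.01,"dx": 0,"dy": 0,"dz": 0,"wx": 0,"wy": 0,"wz": 0},
    {"claw": 0.01,"dx": 0,"dy": 0,"dz": 0,"wx": 0,"wy": 0,"wz": 0},
  ],
)

```text
t: 4.53
eef_pos: [0.4584, -0.3131, 0.0475]
tool_rot: [0.0, 0.99, -0.14, 0.0]
contact_force: [-2.0, 1.0, 4.2]
gripper_width: 0.176
grasp_force: 78.2
```

Emit:
drive_tool(
  increments=[
    {"claw": 0.01,"dx": 0,"dy": 0,"dz": -0.03,"wx": 0,"wy": 0,"wz": 0},
    {"claw": 0.01,"dx": 0,"dy": 0,"dz": -0.05,"wx": 0,"wy": 0,"wz": 0},
    {"claw": 0.01,"dx": 0,"dy": 0,"dz": -0.05,"wx": 0,"wy": 0,"wz": 0},
    {"claw": 0.01,"dx": 0,"dy": 0,"dz": -0.05,"wx": 0,"wy": 0,"wz": 0},
    {"claw": 0.01,"dx": 0,"dy": 0,"dz": 0,"wx": 1.47,"wy": 6.32,"wz": -6.38},
    {"claw": 0.01,"dx": 0,"dy": 0,"dz": 0,"wx": 1.47,"wy": 6.32,"wz": -6.38},
    {"claw": 0.01,"dx": 0,"dy": 0,"dz": 0,"wx": 1.47,"wy": 6.32,"wz": -6.38},
    {"claw": 0.01,"dx": 0,"dy": 0,"dz": 0,"wx": 1.47,"wy": 6.32,"wz": -6.38},
    {"claw": 0.01,"dx": 0,"dy": 0,"dz": 0,"wx": 0,"wy": 0,"wz": 0},
    {"claw": 0.01,"dx": 0,"dy": 0,"dz": 0,"wx": 0,"wy": 0,"wz": 0},
  ],
)

```text
t: 5.78
eef_pos: [0.4588, -0.3124, 0.227]
tool_rot: [-0.021, 0.974, 0.074, 0.212]
contact_force: [0.5, 0.7, -1.5]
gripper_width: 0.173
grasp_force: 78.2
```

```bash
python3 - <<'E'
from h import *
yaw=9.9;A=axes(np.radians(yaw),S); c=np.array([.5655,.1351,.110])
plan(c-A[:,2]*(.0145+.06),yaw,S)
E
```

```text
t 5.78 pos [ 0.4588 -0.3124  0.227 ] q [ 0.8   0.22 -0.17  2.07 -0.49  0.61 -0.41] turn [ 0.    1.19 -1.22] shift new axes mm [ 113.1 -422.5  110. ] old axes [ 106.3 -424.8  107.7] F [ 0.5  0.7 -1.5] w 0.173 g 78.2
```

Emit:
drive_tool(
  increments=[
    {"claw": 0.01,"dx": 0,"dy": -0.02,"dz": 0,"wx": 0,"wy": 0.6,"wz": -0.6},
    {"claw": 0.01,"dx": 0,"dy": -0.04,"dz": 0,"wx": 0,"wy": 0.6,"wz": -0.6},
    {"claw": 0.01,"dx": 0.01,"dy": -0.045,"dz": 0,"wx": 0,"wy": 0,"wz": 0},
    {"claw": 0.01,"dx": 0.01,"dy": -0.045,"dz": 0,"wx": 0,"wy": 0,"wz": 0},
    {"claw": 0.01,"dx": 0.01,"dy": -0.045,"dz": 0,"wx": 0,"wy": 0,"wz": 0},
    {"claw": 0.01,"dx": 0.015,"dy": -0.045,"dz": 0.01,"wx": 0,"wy": 0,"wz": 0},
    {"claw": 0.01,"dx": 0.015,"dy": -0.045,"dz": 0.02,"wx": 0,"wy": 0,"wz": 0},
    {"claw": 0.01,"dx": 0.015,"dy": -0.045,"dz": 0.02,"wx": 0,"wy": 0,"wz": 0},
    {"claw": 0.01,"dx": 0.015,"dy": -0.045,"dz": 0.02,"wx": 0,"wy": 0,"wz": 0},
    {"claw": 0.01,"dx": 0.013,"dy": -0.03,"dz": 0.02,"wx": 0,"wy": 0,"wz": 0},
    {"claw": 0.01,"dx": 0.01,"dy": -0.0175,"dz": 0.02,"wx": 0,"wy": 0,"wz": 0},
    {"claw": 0.01,"dx": 0,"dy": 0,"dz": 0,"wx": 0,"wy": 0,"wz": 0},
    {"claw": 0.01,"dx": 0,"dy": 0,"dz": 0,"wx": 0,"wy": 0,"wz": 0},
    {"claw": 0.01,"dx": 0,"dy": 0,"dz": 0,"wx": 0,"wy": 0,"wz": 0},
  ],
)

```text
t: 7.52
eef_pos: [0.5258, 0.1027, 0.1825]
tool_rot: [-0.017, 0.972, 0.084, 0.221]
contact_force: [-0.4, -0.3, -2.2]
gripper_width: 0.175
grasp_force: 78.4
```

```bash
cat >> h.py <<'E'
def look(col,c,yaw,z,name,box=(95,80,280,205),crop=(95,80,255,205)):
    "colour blobs over the slope, in clip coordinates, at height z off the axes plane; saves a crop"
    p,_=read_camera('top'); A=axes(np.radians(yaw),S)
    for a,ce,px in blobs(mask(p,col,box,120,60),20):
        o,r=rays('top',px); n=-A[:,2]; t=((c+z*n-o)@n)/(r@n); w=o+r*t[:,None]-c; u,v=w@A[:,0]*1e3,-(w@A[:,1])*1e3
        q=np.polyfit(u,v,1) if np.ptp(u)>30 else (0,0); print(col,a,ce.round(),'u',u.min().round(1),u.max().round(1),'v',v.min().round(1),v.max().round(1),'line',np.degrees(q[0]).round(1),np.round(q[1],1))
    x0,y0,x1,y1=crop; cv2.imwrite(f'pics/{name}.png',cv2.resize(p[y0:y1,x0:x1,::-1],None,fx=4.5,fy=4.5,interpolation=cv2.INTER_CUBIC))
E
python3 - <<'E'
from h import *
yaw=9.9;A=axes(np.radians(yaw),S); c=np.array([.5655,.1351,.110])
plan(c-A[:,2]*(.0145+.06),yaw,S)
look('orange',c,yaw,.06,'p1')
E
```

```text
t 7.53 pos [0.5258 0.1027 0.1825] q [ 0.01  0.2  -0.4   2.25  0.57  0.31 -2.27] turn [0.21 0.18 0.04] shift new axes mm [  8.7 -25.1  10.2] old axes [  8.7 -25.1  10.1] F [-0.4 -0.3 -2.2] w 0.175 g 78.4
orange 135 [195. 109.] u 61.4 123.6 v -30.7 -21.0 line -0.1 -25.8
orange 281 [198. 139.] u -7.9 58.0 v -34.5 4.8 line 13.8 -28.0
orange 461 [273. 171.] u -116.0 -5.3 v -194.1 -143.9 line -14.7 -190.3
```

View pics/p1.png

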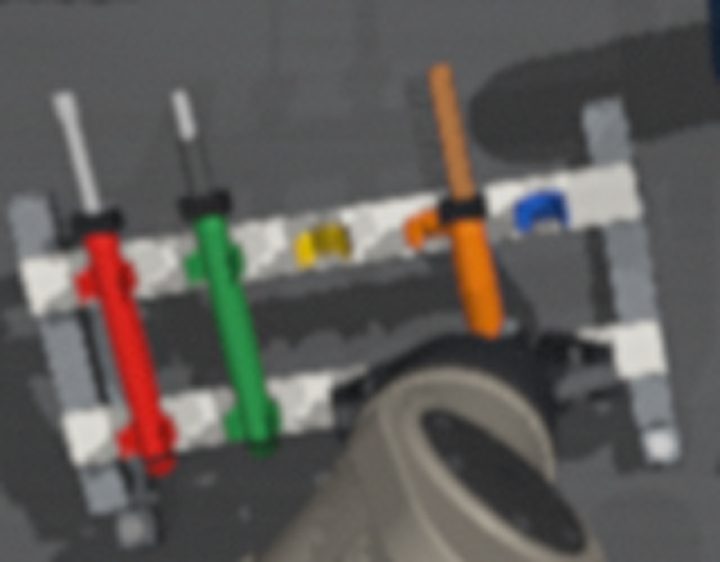

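The brush is gripped and tracks its expected position: its head lies at v -25.8 mm against -25.1 expected. The orange clip at (420,232) in the crop is to its left. Now I'll align and approach.

Emit:
drive_tool(
  increments=[
    {"claw": 0.01,"dx": 0.004,"dy": -0.012,"dz": 0.005,"wx": 0.1,"wy": 0.1,"wz": 0},
    {"claw": 0.01,"dx": 0.004,"dy": -0.013,"dz": 0.005,"wx": 0.1,"wy": 0.1,"wz": 0},
    {"claw": 0.01,"dx": 0.001,"dy": 0,"dz": 0.01,"wx": 0,"wy": 0,"wz": 0},
    {"claw": 0.01,"dx": 0,"dy": 0,"dz": 0.01,"wx": 0,"wy": 0,"wz": 0},
    {"claw": 0.01,"dx": 0,"dy": 0,"dz": 0.01,"wx": 0,"wy": 0,"wz": 0},
    {"claw": 0.01,"dx": 0,"dy": 0,"dz": 0.01,"wx": 0,"wy": 0,"wz": 0},
    {"claw": 0.01,"dx": 0,"dy": 0,"dz": 0,"wx": 0,"wy": 0,"wz": 0},
    {"claw": 0.01,"dx": 0,"dy": 0,"dz": 0,"wx": 0,"wy": 0,"wz": 0},
  ],
)

```text
t: 8.57
eef_pos: [0.5513, 0.1329, 0.1414]
tool_rot: [-0.019, 0.971, 0.085, 0.223]
contact_force: [0.2, -0.3, -1.3]
gripper_width: 0.176
grasp_force: 78.4
```

```bash
python3 - <<'E'
from h import *
yaw=9.9;A=axes(np.radians(yaw),S); c=np.array([.5655,.1351,.110])
plan(c-A[:,2]*(.0145),yaw,S)
look('orange',c,yaw,.02,'p2')
E
```

```text
t 8.57 pos [0.5513 0.1329 0.1414] q [-0.18  0.31 -0.25  2.22  0.8   0.25 -2.55] turn [-0.03 -0.03  0.06] shift new axes mm [-0.7  0.3 20. ] old axes [-0.8  0.3 20. ] F [ 0.2 -0.3 -1.3] w 0.176 g 78.4
orange 127 [185. 104.] u 72.3 133.9 v -6.6 3.4 line 0.0 -1.7
orange 216 [191. 134.] u 5.0 64.7 v -15.4 9.9 line -1.3 -0.7
orange 461 [273. 171.] u -130.1 -16.7 v -196.8 -144.6 line -14.6 -195.4
```

View pics/p2.png

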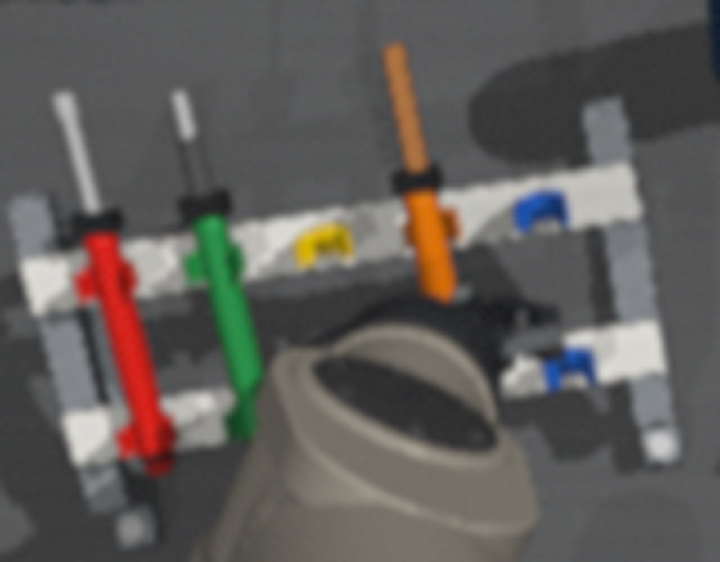

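Emit:
drive_tool(
  increments=[
    {"claw": 0.01,"dx": -0.0007,"dy": 0,"dz": 0.003,"wx": 0,"wy": 0,"wz": 0},
    {"claw": 0.01,"dx": 0,"dy": 0,"dz": 0.003,"wx": 0,"wy": 0,"wz": 0},
    {"claw": 0.01,"dx": 0,"dy": 0,"dz": 0.003,"wx": 0,"wy": 0,"wz": 0},
    {"claw": 0.01,"dx": 0,"dy": 0,"dz": 0.003,"wx": 0,"wy": 0,"wz": 0},
    {"claw": 0.01,"dx": 0,"dy": 0,"dz": 0,"wx": 0,"wy": 0,"wz": 0},
  ],
)

```text
t: 9.25
eef_pos: [0.5565, 0.1331, 0.1303]
tool_rot: [-0.019, 0.971, 0.084, 0.223]
contact_force: [-1.6, -3.0, 4.5]
gripper_width: 0.176
grasp_force: 79.2
```

```bash
python3 - <<'E'
from h import *
yaw=9.9;A=axes(np.radians(yaw),S); c=np.array([.5655,.1351,.110])
plan(c-A[:,2]*(.0145),yaw,S); print(A.T@get_obs()['contact_force'],A.T@get_obs()['torque'])
E
```

```text
t 9.25 pos [0.5565 0.1331 0.1303] q [-0.21  0.34 -0.21  2.22  0.86  0.22 -2.6 ] turn [ 0.06 -0.06  0.05] shift new axes mm [-0.5 -0.4  7.8] old axes [-0.5 -0.4  7.8] F [-1.6 -3.   4.5] w 0.176 g 79.2
[ 0.12345905  2.67315105 -4.94674446] [-0.5878769  -0.51349478  0.04070132]
```

Emit:
drive_tool(
  increments=[
    {"claw": 0.01,"dx": 0,"dy": 0.0005,"dz": 0.003,"wx": 0,"wy": 0,"wz": 0},
    {"claw": 0.01,"dx": 0,"dy": 0.0005,"dz": 0.003,"wx": 0,"wy": 0,"wz": 0},
    {"claw": 0.01,"dx": 0,"dy": 0,"dz": 0.002,"wx": 0,"wy": 0,"wz": 0},
    {"claw": 0.01,"dx": 0,"dy": 0,"dz": 0.001,"wx": 0,"wy": 0,"wz": 0},
    {"claw": 0.01,"dx": 0,"dy": 0,"dz": 0,"wx": 0,"wy": 0,"wz": 0},
  ],
)

```text
t: 9.88
eef_pos: [0.5599, 0.1333, 0.1228]
tool_rot: [-0.019, 0.971, 0.085, 0.223]
contact_force: [-12.1, -4.0, 19.1]
gripper_width: 0.175
grasp_force: 81.3
```

```bash
cat > st.py <<'E'
from h import *
import sys
D={'orange':([.5655,.1351,.110],.0145),'yellow':([.5562,.1903,.110],.0145),'blue':([.5748,.0799,.110],.0145)}
c,d=D[sys.argv[1]]; off=float(sys.argv[2])/1e3; yaw=9.9;A=axes(np.radians(yaw),S)
plan(np.array(c)-A[:,2]*(d+off),yaw,S); o=get_obs(); print('tool F',(A.T@o['contact_force']).round(1),'M',(A.T@o['torque']).round(2))
if len(sys.argv)>3: look(sys.argv[1],np.array(c),yaw,off,sys.argv[3])
E
python3 st.py orange 0 p3
```

```text
t 9.88 pos [0.5599 0.1333 0.1228] q [-0.23  0.36 -0.19  2.22  0.9   0.21 -2.65] turn [ 0.03 -0.08  0.09] shift new axes mm [-0.3 -0.8 -0.5] old axes [-0.3 -0.8 -0.5] F [-12.1  -4.   19.1] w 0.175 g 81.3
tool F [ -3.    1.8 -22.7] M [-0.55 -1.01  0.08]
orange 119 [186. 103.] u 73.1 134.1 v -7.5 2.2 line 0.1 -3.0
orange 216 [191. 132.] u 5.2 64.5 v -12.9 15.1 line 1.9 -1.8
orange 464 [273. 171.] u -137.1 -18.9 v -198.7 -145.0 line -14.7 -198.0
```

Emit:
drive_tool(
  increments=[
    {"claw": 0.01,"dx": 0,"dy": 0,"dz": 0.001,"wx": 0,"wy": 0,"wz": 0},
    {"claw": 0.01,"dx": 0,"dy": 0,"dz": 0.001,"wx": 0,"wy": 0,"wz": 0},
    {"claw": 0.01,"dx": 0,"dy": 0,"dz": 0,"wx": 0,"wy": 0,"wz": 0},
  ],
)

```text
t: 10.3
eef_pos: [0.56, 0.1333, 0.1225]
tool_rot: [-0.019, 0.971, 0.085, 0.224]
contact_force: [-28.9, -7.9, 45.1]
gripper_width: 0.174
grasp_force: 84.9
```

```bash
python3 st.py orange 0
```

```text
t 10.3 pos [0.56   0.1333 0.1225] q [-0.23  0.36 -0.19  2.22  0.91  0.21 -2.66] turn [ 0.07 -0.17  0.11] shift new axes mm [-0.3 -0.8 -0.8] old axes [-0.3 -0.8 -0.8] F [-28.9  -7.9  45.1] w 0.174 g 84.9
tool F [ -7.2   2.8 -53.5] M [-0.72 -2.11  0.07]
```

Emit:
drive_tool(
  increments=[
    {"claw": 0.01,"dx": 0,"dy": 0,"dz": -0.0025,"wx": 0,"wy": 0,"wz": 0},
    {"claw": 0.045,"dx": 0,"dy": 0,"dz": 0,"wx": 0,"wy": 0,"wz": 0},
    {"claw": 0.045,"dx": 0,"dy": 0,"dz": 0,"wx": 0,"wy": 0,"wz": 0},
    {"claw": 0.045,"dx": 0,"dy": 0,"dz": 0,"wx": 0,"wy": 0,"wz": 0},
    {"claw": 0.045,"dx": 0,"dy": 0,"dz": -0.01,"wx": 0,"wy": 0,"wz": 0},
    {"claw": 0.045,"dx": 0,"dy": 0,"dz": -0.03,"wx": 0,"wy": 0,"wz": 0},
    {"claw": 0.045,"dx": 0,"dy": 0,"dz": -0.04,"wx": 0,"wy": 0,"wz": 0},
    {"claw": 0.045,"dx": 0,"dy": 0,"dz": -0.04,"wx": 0,"wy": 0,"wz": 0},
    {"claw": 0.045,"dx": 0,"dy": 0.04,"dz": 0,"wx": 0,"wy": 0,"wz": 0},
    {"claw": 0.045,"dx": 0,"dy": 0.04,"dz": 0,"wx": 0,"wy": 0,"wz": 0},
    {"claw": 0.045,"dx": 0,"dy": 0.04,"dz": 0,"wx": 0,"wy": 0,"wz": 0},
    {"claw": 0.045,"dx": 0,"dy": 0.04,"dz": 0,"wx": 0,"wy": 0,"wz": 0},
    {"claw": 0.045,"dx": 0,"dy": 0,"dz": 0,"wx": 0,"wy": 0,"wz": 0},
  ],
)

```text
t: 11.92
eef_pos: [0.5362, -0.0366, 0.2298]
tool_rot: [-0.019, 0.971, 0.082, 0.222]
contact_force: [-0.1, 0.0, -0.8]
gripper_width: 0.525
grasp_force: 0.0
```

```bash
python3 st.py orange 0 p4; python3 - <<'E'
from h import *
c=np.array([.5515,-.1714,.0475]); 
plan(c,-21.9)
E
```

```text
t 11.93 pos [ 0.5362 -0.0366  0.2298] q [ 0.49  0.15 -0.54  2.18  0.03  0.39 -1.45] turn [ 0.11  0.02 -0.24] shift new axes mm [   0.4 -164.1  118.8] old axes [  -0.2 -164.3  118.5] F [-0.1  0.  -0.8] w 0.525 g 0.0
tool F [-0.4 -0.   0.7] M [ 0.04 -0.42  0.03]
orange 118 [186. 103.] u 73.1 134.1 v -7.5 2.2 line 0.2 -3.1
orange 489 [194. 147.] u -68.4 64.5 v -12.9 15.1 line -0.1 -0.8
t 11.97 pos [ 0.536  -0.0344  0.2299] q [ 0.49  0.15 -0.54  2.18  0.03  0.39 -1.45] turn [ -7.14 -25.09  31.16] shift new axes mm [ 65.5 121.3 182.4] old axes [-86.5 137.7 160.7] F [-0.9  0.8  0.4] w 0.524 g 0.0
```

View pics/p4.png

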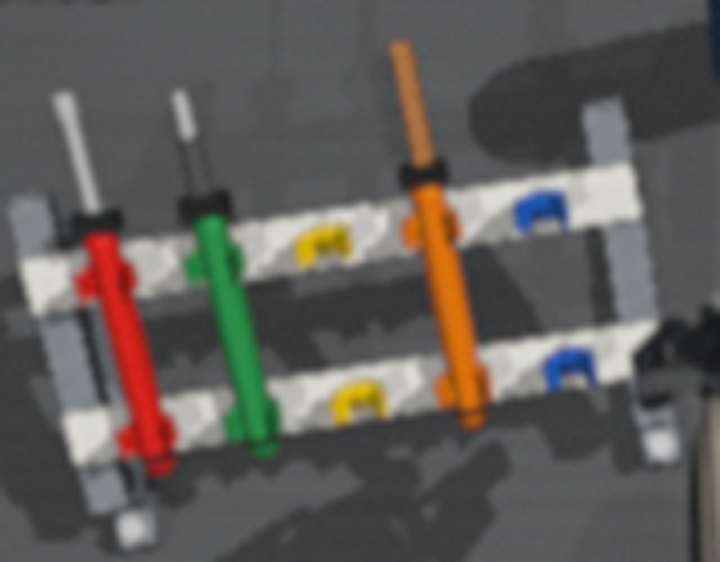

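Crop p4: the brush is seated in both orange clips, at (430,228) and (462,385), and its collar is level with the neighbours'. On to the file.

Emit:
drive_tool(
  increments=[
    {"claw": 0.05,"dx": 0,"dy": 0,"dz": 0,"wx": -1.79,"wy": -6.27,"wz": 7.79},
    {"claw": 0.05,"dx": 0,"dy": 0,"dz": 0,"wx": -1.79,"wy": -6.27,"wz": 7.79},
    {"claw": 0.05,"dx": 0,"dy": 0,"dz": 0,"wx": -1.79,"wy": -6.27,"wz": 7.79},
    {"claw": 0.05,"dx": 0,"dy": 0,"dz": 0,"wx": -1.79,"wy": -6.27,"wz": 7.79},
    {"claw": 0.05,"dx": 0.02,"dy": 0.03,"dz": 0.03,"wx": 0,"wy": 0,"wz": 0},
    {"claw": 0.05,"dx": 0.02,"dy": 0.03,"dz": 0.03,"wx": 0,"wy": 0,"wz": 0},
    {"claw": 0.05,"dx": 0.0155,"dy": 0.03,"dz": 0.03,"wx": 0,"wy": 0,"wz": 0},
    {"claw": 0.05,"dx": 0.01,"dy": 0.0313,"dz": 0.03,"wx": 0,"wy": 0,"wz": 0},
    {"claw": 0.05,"dx": 0,"dy": 0,"dz": 0,"wx": 0,"wy": 0,"wz": 0},
    {"claw": 0.05,"dx": 0,"dy": 0,"dz": 0,"wx": 0,"wy": 0,"wz": 0},
  ],
)

```text
t: 13.22
eef_pos: [0.5528, -0.1679, 0.1105]
tool_rot: [-0.0, 0.982, -0.187, 0.001]
contact_force: [0.5, 0.2, 0.5]
gripper_width: 0.586
grasp_force: 0.0
```

```bash
python3 -c "
from h import *
plan([.5515,-.1714,.0475],-21.9)"
```

```text
t 13.22 pos [ 0.5528 -0.1679  0.1105] q [ 0.41  0.51 -0.29  1.89  0.2   0.77 -1.94] turn [-0.03 -0.06  0.31] shift new axes mm [ 0.1  3.7 63. ] old axes [ 0.   3.7 63. ] F [0.5 0.2 0.5] w 0.586 g 0.0
```

Emit:
drive_tool(
  increments=[
    {"claw": 0.05,"dx": 0,"dy": 0.0037,"dz": 0.02,"wx": 0,"wy": 0,"wz": 0.3},
    {"claw": 0.05,"dx": 0,"dy": 0,"dz": 0.02,"wx": 0,"wy": 0,"wz": 0},
    {"claw": 0.04,"dx": 0,"dy": 0,"dz": 0.013,"wx": 0,"wy": 0,"wz": 0},
    {"claw": 0.04,"dx": 0,"dy": 0,"dz": 0.01,"wx": 0,"wy": 0,"wz": 0},
    {"claw": 0.04,"dx": 0,"dy": 0,"dz": 0,"wx": 0,"wy": 0,"wz": 0},
    {"claw": 0.01,"dx": 0,"dy": 0,"dz": 0,"wx": 0,"wy": 0,"wz": 0},
    {"claw": 0.01,"dx": 0,"dy": 0,"dz": 0,"wx": 0,"wy": 0,"wz": 0},
    {"claw": 0.01,"dx": 0,"dy": 0,"dz": 0,"wx": 0,"wy": 0,"wz": 0},
    {"claw": 0.01,"dx": 0,"dy": 0,"dz": 0,"wx": 0,"wy": 0,"wz": 0},
    {"claw": 0.01,"dx": 0,"dy": 0,"dz": 0,"wx": 0,"wy": 0,"wz": 0},
  ],
)

```text
t: 14.48
eef_pos: [0.5515, -0.1733, 0.0481]
tool_rot: [0.0, 0.982, -0.191, 0.001]
contact_force: [-1.0, 0.8, 6.1]
gripper_width: 0.179
grasp_force: 78.3
```

```bash
python3 -c "
from h import *
plan([.5515,-.1714,.0475],-21.9)"
```

```text
t 14.47 pos [ 0.5515 -0.1733  0.0481] q [ 0.4   0.6  -0.26  1.92  0.24  0.65 -1.97] turn [-0.   -0.13 -0.1 ] shift new axes mm [-0.7 -1.8  0.6] old axes [-0.7 -1.8  0.6] F [-1.   0.8  6.1] w 0.179 g 78.3
```

Emit:
drive_tool(
  increments=[
    {"claw": 0.01,"dx": 0,"dy": 0,"dz": -0.03,"wx": 0,"wy": 0,"wz": 0},
    {"claw": 0.01,"dx": 0,"dy": 0,"dz": -0.05,"wx": 0,"wy": 0,"wz": 0},
    {"claw": 0.01,"dx": 0,"dy": 0,"dz": -0.05,"wx": 0,"wy": 0,"wz": 0},
    {"claw": 0.01,"dx": 0,"dy": 0,"dz": -0.05,"wx": 0,"wy": 0,"wz": 0},
    {"claw": 0.01,"dx": -0.01,"dy": 0,"dz": 0,"wx": 1.43,"wy": 5.02,"wz": -6.23},
    {"claw": 0.01,"dx": -0.01,"dy": 0,"dz": 0,"wx": 1.43,"wy": 5.02,"wz": -6.23},
    {"claw": 0.01,"dx": -0.01,"dy": 0,"dz": 0,"wx": 1.43,"wy": 5.02,"wz": -6.23},
    {"claw": 0.01,"dx": 0,"dy": 0,"dz": 0,"wx": 1.43,"wy": 5.02,"wz": -6.23},
    {"claw": 0.01,"dx": 0,"dy": 0,"dz": 0,"wx": 1.43,"wy": 5.02,"wz": -6.23},
    {"claw": 0.01,"dx": 0,"dy": 0,"dz": 0,"wx": 0,"wy": 0,"wz": 0},
    {"claw": 0.01,"dx": 0,"dy": 0,"dz": 0,"wx": 0,"wy": 0,"wz": 0},
  ],
)

```text
t: 15.85
eef_pos: [0.5223, -0.1653, 0.2247]
tool_rot: [-0.019, 0.972, 0.081, 0.222]
contact_force: [1.0, -0.2, -1.0]
gripper_width: 0.174
grasp_force: 78.1
```

```bash
sed -i "s/'blue':.*}/'blue':([.5763,.0802,.1107],.0151)}/" st.py; python3 st.py blue 60
```

```text
t 15.85 pos [ 0.5223 -0.1653  0.2247] q [ 0.83  0.2  -0.59  2.13 -0.18  0.44 -0.97] turn [ 0.12  0.05 -0.37] shift new axes mm [  36.3 -232.5   69.1] old axes [  34.9 -232.9   68.5] F [ 1.  -0.2 -1. ] w 0.174 g 78.1
tool F [0.5 0.4 1.3] M [ 0.05 -0.54 -0.03]
```

Emit:
drive_tool(
  increments=[
    {"claw": 0.01,"dx": 0,"dy": -0.03,"dz": 0,"wx": 0,"wy": 0,"wz": -0.35},
    {"claw": 0.01,"dx": 0.005,"dy": -0.035,"dz": 0,"wx": 0,"wy": 0,"wz": 0},
    {"claw": 0.01,"dx": 0.005,"dy": -0.035,"dz": 0,"wx": 0,"wy": 0,"wz": 0},
    {"claw": 0.01,"dx": 0.005,"dy": -0.035,"dz": 0.01,"wx": 0,"wy": 0,"wz": 0},
    {"claw": 0.01,"dx": 0.005,"dy": -0.035,"dz": 0.01,"wx": 0,"wy": 0,"wz": 0},
    {"claw": 0.01,"dx": 0.005,"dy": -0.035,"dz": 0.01,"wx": 0,"wy": 0,"wz": 0},
    {"claw": 0.01,"dx": 0.005,"dy": -0.02,"dz": 0.01,"wx": 0,"wy": 0,"wz": 0},
    {"claw": 0.01,"dx": 0.006,"dy": -0.0075,"dz": 0.01,"wx": 0,"wy": 0,"wz": 0},
    {"claw": 0.01,"dx": 0,"dy": 0,"dz": 0.019,"wx": 0,"wy": 0,"wz": 0},
    {"claw": 0.01,"dx": 0,"dy": 0,"dz": 0,"wx": 0,"wy": 0,"wz": 0},
    {"claw": 0.01,"dx": 0,"dy": 0,"dz": 0,"wx": 0,"wy": 0,"wz": 0},
  ],
)

```text
t: 17.23
eef_pos: [0.5436, 0.0753, 0.178]
tool_rot: [-0.018, 0.971, 0.085, 0.223]
contact_force: [-1.0, 0.0, -1.3]
gripper_width: 0.181
grasp_force: 78.2
```

```bash
python3 st.py blue 20
```

```text
t 17.23 pos [0.5436 0.0753 0.178 ] q [ 0.08  0.23 -0.39  2.22  0.51  0.29 -2.15] turn [ 0.1  -0.03  0.18] shift new axes mm [ 0.5  0.8 39.9] old axes [ 0.5  0.7 39.9] F [-1.   0.  -1.3] w 0.181 g 78.2
tool F [-1.4 -0.2  0.8] M [-0.   -0.61 -0.01]
```

Emit:
drive_tool(
  increments=[
    {"claw": 0.01,"dx": 0.0005,"dy": 0.0015,"dz": 0.01,"wx": 0,"wy": 0,"wz": 0.15},
    {"claw": 0.01,"dx": 0,"dy": 0,"dz": 0.015,"wx": 0,"wy": 0,"wz": 0},
    {"claw": 0.01,"dx": 0,"dy": 0,"dz": 0.015,"wx": 0,"wy": 0,"wz": 0},
    {"claw": 0.01,"dx": 0,"dy": 0,"dz": 0,"wx": 0,"wy": 0,"wz": 0},
    {"claw": 0.01,"dx": 0,"dy": 0,"dz": 0.003,"wx": 0,"wy": 0,"wz": 0},
    {"claw": 0.01,"dx": 0,"dy": 0,"dz": 0.003,"wx": 0,"wy": 0,"wz": 0},
    {"claw": 0.01,"dx": 0,"dy": 0,"dz": 0.003,"wx": 0,"wy": 0,"wz": 0},
    {"claw": 0.01,"dx": 0,"dy": 0,"dz": 0.003,"wx": 0,"wy": 0,"wz": 0},
    {"claw": 0.01,"dx": 0,"dy": 0,"dz": 0,"wx": 0,"wy": 0,"wz": 0},
  ],
)

```text
t: 18.35
eef_pos: [0.567, 0.0773, 0.1318]
tool_rot: [-0.019, 0.971, 0.084, 0.223]
contact_force: [-1.3, 0.2, 4.2]
gripper_width: 0.179
grasp_force: 78.7
```

```bash
python3 st.py blue 0
```

```text
t 18.35 pos [0.567  0.0773 0.1318] q [-0.05  0.34 -0.25  2.22  0.72  0.19 -2.35] turn [ 0.08 -0.14  0.01] shift new axes mm [-0.5 -1.2  8.1] old axes [-0.5 -1.2  8.1] F [-1.3  0.2  4.2] w 0.179 g 78.7
tool F [ 0.7 -0.4 -4.3] M [ 0.15 -0.47  0.12]
```

Emit:
drive_tool(
  increments=[
    {"claw": 0.01,"dx": 0,"dy": -0.0004,"dz": 0,"wx": 0,"wy": -0.5,"wz": 0},
    {"claw": 0.01,"dx": 0,"dy": 0,"dz": 0.002,"wx": 0,"wy": -0.5,"wz": 0},
    {"claw": 0.01,"dx": 0,"dy": 0,"dz": 0.002,"wx": 0,"wy": 0,"wz": 0},
    {"claw": 0.01,"dx": 0,"dy": 0,"dz": 0,"wx": 0,"wy": 0,"wz": 0},
  ],
)

```text
t: 18.85
eef_pos: [0.5689, 0.0778, 0.128]
tool_rot: [-0.018, 0.973, 0.084, 0.215]
contact_force: [0.7, 0.5, 2.7]
gripper_width: 0.175
grasp_force: 78.6
```

```bash
python3 st.py blue 0
```

```text
t 18.85 pos [0.5689 0.0778 0.128 ] q [-0.02  0.35 -0.28  2.2   0.7   0.22 -2.33] turn [ 0.09  0.89 -0.01] shift new axes mm [-0.6 -1.1  3.9] old axes [-0.5 -1.1  3.9] F [0.7 0.5 2.7] w 0.175 g 78.6
tool F [ 1.9 -0.4 -2.1] M [ 0.01 -0.16  0.17]
```

Emit:
drive_tool(
  increments=[
    {"claw": 0.01,"dx": 0,"dy": 0,"dz": 0.002,"wx": 0,"wy": 0,"wz": 0},
    {"claw": 0.01,"dx": 0,"dy": 0,"dz": 0.0015,"wx": 0,"wy": 0,"wz": 0},
    {"claw": 0.01,"dx": 0,"dy": 0,"dz": 0.001,"wx": 0,"wy": 0,"wz": 0},
    {"claw": 0.01,"dx": 0,"dy": 0,"dz": 0,"wx": 0,"wy": 0,"wz": 0},
  ],
)

```text
t: 19.35
eef_pos: [0.5701, 0.0781, 0.1239]
tool_rot: [-0.018, 0.973, 0.084, 0.215]
contact_force: [-5.0, -0.5, 10.7]
gripper_width: 0.168
grasp_force: 79.4
```

```bash
python3 st.py blue 0
```

```text
t 19.35 pos [0.5701 0.0781 0.1239] q [-0.03  0.36 -0.27  2.2   0.72  0.21 -2.35] turn [0.11 0.91 0.03] shift new axes mm [ 0.1 -1.  -0.4] old axes [ 0.1 -1.  -0.4] F [-5.  -0.5 10.7] w 0.168 g 79.4
tool F [  0.2  -0.4 -11.9] M [ 0.08 -0.19  0.15]
```

Emit:
drive_tool(
  increments=[
    {"claw": 0.01,"dx": 0,"dy": 0,"dz": 0.001,"wx": 0,"wy": 0.3,"wz": 0},
    {"claw": 0.01,"dx": 0,"dy": 0,"dz": 0.001,"wx": 0,"wy": 0.3,"wz": 0},
    {"claw": 0.01,"dx": 0,"dy": 0,"dz": 0,"wx": 0,"wy": 0,"wz": 0},
  ],
)

```text
t: 19.73
eef_pos: [0.5701, 0.0781, 0.1235]
tool_rot: [-0.017, 0.972, 0.084, 0.22]
contact_force: [-22.2, -2.0, 36.8]
gripper_width: 0.172
grasp_force: 83.2
```

```bash
python3 st.py blue 0
```

```text
t 19.73 pos [0.5701 0.0781 0.1235] q [-0.05  0.36 -0.26  2.21  0.78  0.19 -2.4 ] turn [0.18 0.25 0.06] shift new axes mm [ 0.2 -1.  -0.8] old axes [ 0.2 -1.  -0.8] F [-22.2  -2.   36.8] w 0.172 g 83.2
tool F [ -4.   -1.9 -42.8] M [ 0.15 -1.38  0.22]
```

Emit:
drive_tool(
  increments=[
    {"claw": 0.01,"dx": 0,"dy": 0,"dz": -0.002,"wx": 0,"wy": 0,"wz": 0},
    {"claw": 0.04,"dx": 0,"dy": 0,"dz": 0,"wx": 0,"wy": 0,"wz": 0},
    {"claw": 0.04,"dx": 0,"dy": 0,"dz": 0,"wx": 0,"wy": 0,"wz": 0},
    {"claw": 0.04,"dx": 0,"dy": 0,"dz": 0,"wx": 0,"wy": 0,"wz": 0},
    {"claw": 0.04,"dx": 0,"dy": 0,"dz": -0.01,"wx": 0,"wy": 0,"wz": 0},
    {"claw": 0.04,"dx": 0,"dy": 0,"dz": -0.03,"wx": 0,"wy": 0,"wz": 0},
    {"claw": 0.045,"dx": 0,"dy": 0,"dz": -0.04,"wx": 0,"wy": 0,"wz": 0},
    {"claw": 0.045,"dx": 0,"dy": 0,"dz": -0.04,"wx": 0,"wy": 0,"wz": 0},
    {"claw": 0.045,"dx": -0.01,"dy": 0.04,"dz": 0,"wx": 0,"wy": 0,"wz": 0},
    {"claw": 0.045,"dx": -0.01,"dy": 0.04,"dz": 0,"wx": 0,"wy": 0,"wz": 0},
    {"claw": 0.045,"dx": 0,"dy": 0.04,"dz": 0,"wx": 0,"wy": 0,"wz": 0},
    {"claw": 0.045,"dx": 0,"dy": 0.04,"dz": 0,"wx": 0,"wy": 0,"wz": 0},
    {"claw": 0.045,"dx": 0,"dy": 0,"dz": 0,"wx": 0,"wy": 0,"wz": 0},
  ],
)

```text
t: 21.35
eef_pos: [0.5288, -0.0952, 0.2229]
tool_rot: [-0.018, 0.972, 0.081, 0.219]
contact_force: [-0.1, -0.1, -0.5]
gripper_width: 0.529
grasp_force: 0.0
```

```bash
python3 st.py blue 0 p5;python3 -c "
from h import *
plan([.4931,-.227,.0475],-25.6)
p,d=read_camera('top'); 
for c,s in(('yellow',150),('orange',190)):
  for a,ce,px in blobs(mask(p,c,(262,112,440,250),smin=s),40):
        w=onz('top',px,.033)[:,:2]; m=w.mean(0);u=np.linalg.svd(w-m)[2][0]; u*=np.sign(u[0]);t=(w-m)@u
        print(c,a,(m+u*(t.max()+t.min())/2).round(4),np.ptp(t),np.degrees(np.arctan2(u[1],u[0])))"
```

```text
t 21.35 pos [ 0.5288 -0.0952  0.2229] q [ 0.75  0.19 -0.67  2.17 -0.01  0.4  -1.28] turn [ 0.24  0.4  -0.31] shift new axes mm [  20.5 -164.6  119.5] old axes [  20.4 -165.2  118.6] F [-0.1 -0.1 -0.5] w 0.529 g 0.0
tool F [-0.3  0.1  0.3] M [-0.02 -0.42  0.02]
blue 393 [267.  90.] u 75.9 127.7 v -156.6 -104.8 line -6.1 -119.4
blue 446 [218. 144.] u -69.6 61.7 v -13.0 13.5 line 0.5 -1.2
t 21.4 pos [ 0.5285 -0.093   0.2229] q [ 0.75  0.18 -0.67  2.17 -0.01  0.4  -1.29] turn [ -7.75 -24.57  34.71] shift new axes mm [ 26.  136.2 175.4] old axes [-127.1  126.   134. ] F [-0.3  0.4  0.3] w 0.528 g 0.0
yellow 122 [ 0.5322 -0.2455] 0.04582978937390246 -27.572744472026034
```

View pics/p5.png

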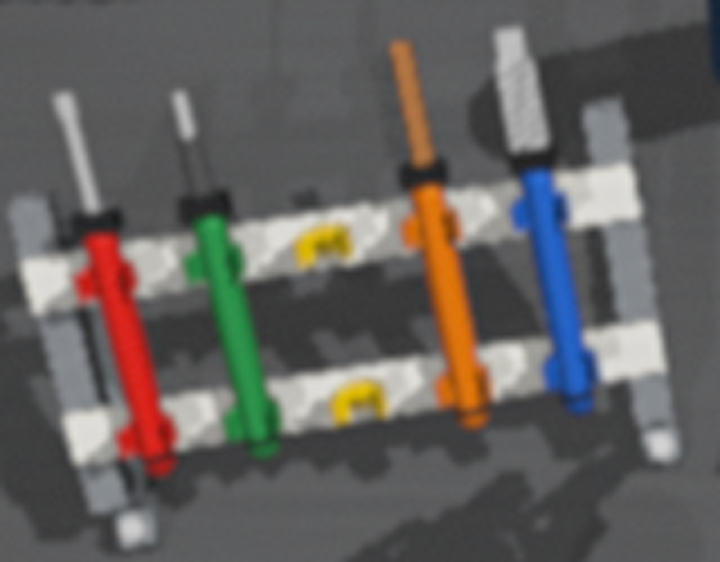

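Crop p5: the file is seated in both blue clips, at (540,208) and (570,370), within about 1.5 mm of the neighbours along the handle. The scraper is the last one.

Emit:
drive_tool(
  increments=[
    {"claw": 0.05,"dx": 0,"dy": 0,"dz": 0,"wx": -1.55,"wy": -4.91,"wz": 6.94},
    {"claw": 0.05,"dx": 0,"dy": 0,"dz": 0,"wx": -1.55,"wy": -4.91,"wz": 6.94},
    {"claw": 0.05,"dx": 0,"dy": 0,"dz": 0,"wx": -1.55,"wy": -4.91,"wz": 6.94},
    {"claw": 0.05,"dx": 0,"dy": 0,"dz": 0,"wx": -1.55,"wy": -4.91,"wz": 6.94},
    {"claw": 0.05,"dx": 0,"dy": 0,"dz": 0,"wx": -1.55,"wy": -4.91,"wz": 6.94},
    {"claw": 0.05,"dx": 0.006,"dy": 0.034,"dz": 0.03,"wx": 0,"wy": 0,"wz": 0},
    {"claw": 0.05,"dx": 0.006,"dy": 0.034,"dz": 0.03,"wx": 0,"wy": 0,"wz": 0},
    {"claw": 0.05,"dx": 0.007,"dy": 0.034,"dz": 0.03,"wx": 0,"wy": 0,"wz": 0},
    {"claw": 0.05,"dx": 0.007,"dy": 0.034,"dz": 0.03,"wx": 0,"wy": 0,"wz": 0},
    {"claw": 0.05,"dx": 0,"dy": 0,"dz": 0,"wx": 0,"wy": 0,"wz": 0},
    {"claw": 0.05,"dx": 0,"dy": 0,"dz": 0,"wx": 0,"wy": 0,"wz": 0},
  ],
)

```text
t: 22.82
eef_pos: [0.4948, -0.2237, 0.1037]
tool_rot: [-0.0, 0.976, -0.219, 0.001]
contact_force: [0.2, 0.4, 0.6]
gripper_width: 0.584
grasp_force: 0.0
```

```bash
python3 -c "
from h import *
plan([.4931,-.227,.0478],-25.6)"
```

```text
t 22.82 pos [ 0.4948 -0.2237  0.1037] q [ 0.58  0.48 -0.34  1.98  0.24  0.72 -1.91] turn [-0.04 -0.09  0.33] shift new axes mm [-0.1  3.7 55.9] old axes [-0.2  3.7 55.8] F [0.2 0.4 0.6] w 0.584 g 0.0
```

Emit:
drive_tool(
  increments=[
    {"claw": 0.05,"dx": 0,"dy": 0.0025,"dz": 0.018,"wx": 0,"wy": 0,"wz": 0.3},
    {"claw": 0.05,"dx": 0,"dy": 0,"dz": 0.018,"wx": 0,"wy": 0,"wz": 0},
    {"claw": 0.04,"dx": 0,"dy": 0,"dz": 0.012,"wx": 0,"wy": 0,"wz": 0},
    {"claw": 0.04,"dx": 0,"dy": 0,"dz": 0.008,"wx": 0,"wy": 0,"wz": 0},
    {"claw": 0.04,"dx": 0,"dy": 0,"dz": 0,"wx": 0,"wy": 0,"wz": 0},
    {"claw": 0.01,"dx": 0,"dy": 0,"dz": 0,"wx": 0,"wy": 0,"wz": 0},
    {"claw": 0.01,"dx": 0,"dy": 0,"dz": 0,"wx": 0,"wy": 0,"wz": 0},
    {"claw": 0.01,"dx": 0,"dy": 0,"dz": 0,"wx": 0,"wy": 0,"wz": 0},
    {"claw": 0.01,"dx": 0,"dy": 0,"dz": 0,"wx": 0,"wy": 0,"wz": 0},
    {"claw": 0.01,"dx": 0,"dy": 0,"dz": 0,"wx": 0,"wy": 0,"wz": 0},
  ],
)

```text
t: 24.08
eef_pos: [0.4936, -0.2279, 0.0481]
tool_rot: [0.0, 0.975, -0.222, 0.001]
contact_force: [-0.9, 0.1, 6.4]
gripper_width: 0.176
grasp_force: 78.3
```

```bash
python3 -c "
from h import *
plan([.4931,-.227,.0478],-25.6)"; python3 st.py yellow 60
```

```text
t 24.07 pos [ 0.4936 -0.2279  0.0481] q [ 0.56  0.57 -0.31  2.    0.29  0.61 -1.96] turn [ 0.   -0.15 -0.09] shift new axes mm [-0.8 -0.6  0.3] old axes [-0.8 -0.6  0.3] F [-0.9  0.1  6.4] w 0.176 g 78.3
t 24.07 pos [ 0.4936 -0.2279  0.0481] q [ 0.56  0.57 -0.31  2.    0.29  0.61 -1.96] turn [  8.05  24.8  -34.96] shift new axes mm [ 147.2 -401.2  -72.1] old axes [-150.9 -385.1 -129.4] F [-0.9  0.1  6.4] w 0.176 g 78.3
tool F [ 2.1 -0.3 -6.2] M [ 0.24 -0.15  0.03]
```

The last joint would end near its range at the yellow place. I'll release, make a half turn about the tool axis and regrip.

Emit:
drive_tool(
  increments=[
    {"claw": 0.045,"dx": 0,"dy": 0,"dz": 0,"wx": 0,"wy": 0,"wz": 0},
    {"claw": 0.045,"dx": 0,"dy": 0,"dz": 0,"wx": 0,"wy": 0,"wz": 0},
    {"claw": 0.045,"dx": 0,"dy": 0,"dz": -0.02,"wx": 0,"wy": 0,"wz": 0},
    {"claw": 0.045,"dx": 0,"dy": 0,"dz": -0.04,"wx": 0,"wy": 0,"wz": 0},
    {"claw": 0.045,"dx": 0,"dy": 0,"dz": 0,"wx": 0,"wy": 0,"wz": -10.6},
    {"claw": 0.045,"dx": 0,"dy": 0,"dz": 0,"wx": 0,"wy": 0,"wz": -10.6},
    {"claw": 0.045,"dx": 0,"dy": 0,"dz": 0,"wx": 0,"wy": 0,"wz": -10.6},
    {"claw": 0.045,"dx": 0,"dy": 0,"dz": 0,"wx": 0,"wy": 0,"wz": -10.6},
    {"claw": 0.045,"dx": 0,"dy": 0,"dz": 0,"wx": 0,"wy": 0,"wz": -10.6},
    {"claw": 0.045,"dx": 0,"dy": 0,"dz": 0,"wx": 0,"wy": 0,"wz": -10.6},
    {"claw": 0.045,"dx": 0,"dy": 0,"dz": 0,"wx": 0,"wy": 0,"wz": -10.6},
    {"claw": 0.045,"dx": 0,"dy": 0,"dz": 0,"wx": 0,"wy": 0,"wz": -10.6},
    {"claw": 0.045,"dx": 0,"dy": 0,"dz": 0,"wx": 0,"wy": 0,"wz": -10.6},
    {"claw": 0.045,"dx": 0,"dy": 0,"dz": 0,"wx": 0,"wy": 0,"wz": -10.6},
    {"claw": 0.045,"dx": 0,"dy": 0,"dz": 0,"wx": 0,"wy": 0,"wz": -10.6},
    {"claw": 0.045,"dx": 0,"dy": 0,"dz": 0,"wx": 0,"wy": 0,"wz": -10.6},
    {"claw": 0.045,"dx": 0,"dy": 0,"dz": 0,"wx": 0,"wy": 0,"wz": -10.6},
    {"claw": 0.045,"dx": 0,"dy": 0,"dz": 0,"wx": 0,"wy": 0,"wz": -10.6},
    {"claw": 0.045,"dx": 0,"dy": 0,"dz": 0,"wx": 0,"wy": 0,"wz": -10.6},
    {"claw": 0.045,"dx": 0,"dy": 0,"dz": 0,"wx": 0,"wy": 0,"wz": -10.6},
  ],
)

```text
t: 26.58
eef_pos: [0.4927, -0.228, 0.1071]
tool_rot: [0.0, 0.307, 0.952, -0.0]
contact_force: [0.6, 0.3, 0.4]
gripper_width: 0.53
grasp_force: 0.0
```

```bash
sed -i "s/'yellow':(\[[^]]*\],.0145)/'yellow':([.5584,.1898,.111],.0151)/" st.py
cat >> h.py <<'E'
def planf(pos,yaw_deg,tilt=0.):
    "as plan, but with the tool turned half round (tool x to the butt)"
    global axes
    a=axes; axes=lambda y,t: a(y,t)@np.diag([-1.,-1,1])
    plan(pos,yaw_deg,tilt); axes=a
E
sed -i 's/^plan(np.array(c)/(planf if sys.argv[1]=="yellow" else plan)(np.array(c)/' st.py
python3 -c "
from h import *
planf([.4931,-.227,.0478],-25.6)"; python3 st.py yellow 60
```

```text
t 26.57 pos [ 0.4927 -0.228   0.1071] q [ 1.09  0.69 -1.03  1.94  0.73  0.94  0.64] turn [-1.000e-02  6.000e-02 -1.018e+01] shift new axes mm [ 0.1  1.1 59.3] old axes [ 0.3  1.1 59.3] F [0.6 0.3 0.4] w 0.53 g 0.0
t 26.57 pos [ 0.4927 -0.228   0.1071] q [ 1.09  0.69 -1.03  1.94  0.73  0.94  0.64] turn [-10.31 -24.34 -44.88] shift new axes mm [-124.7  400.3  -19.2] old axes [213.7 354.  -71.8] F [0.6 0.3 0.4] w 0.53 g 0.0
tool F [ 0.8 -0.2 -0.1] M [-0.07 -0.    0.  ]
```

Emit:
drive_tool(
  increments=[
    {"claw": 0.045,"dx": 0,"dy": 0.001,"dz": 0,"wx": 0,"wy": 0,"wz": -5.1},
    {"claw": 0.045,"dx": 0,"dy": 0,"dz": 0,"wx": 0,"wy": 0,"wz": -5.1},
    {"claw": 0.045,"dx": 0,"dy": 0,"dz": 0.02,"wx": 0,"wy": 0,"wz": 0},
    {"claw": 0.045,"dx": 0,"dy": 0,"dz": 0.02,"wx": 0,"wy": 0,"wz": 0},
    {"claw": 0.045,"dx": 0,"dy": 0,"dz": 0.012,"wx": 0,"wy": 0,"wz": 0},
    {"claw": 0.04,"dx": 0,"dy": 0,"dz": 0.007,"wx": 0,"wy": 0,"wz": 0},
    {"claw": 0.04,"dx": 0,"dy": 0,"dz": 0,"wx": 0,"wy": 0,"wz": 0},
    {"claw": 0.01,"dx": 0,"dy": 0,"dz": 0,"wx": 0,"wy": 0,"wz": 0},
    {"claw": 0.01,"dx": 0,"dy": 0,"dz": 0,"wx": 0,"wy": 0,"wz": 0},
    {"claw": 0.01,"dx": 0,"dy": 0,"dz": 0,"wx": 0,"wy": 0,"wz": 0},
    {"claw": 0.01,"dx": 0,"dy": 0,"dz": 0,"wx": 0,"wy": 0,"wz": 0},
    {"claw": 0.01,"dx": 0,"dy": 0,"dz": 0,"wx": 0,"wy": 0,"wz": 0},
  ],
)

```text
t: 28.08
eef_pos: [0.494, -0.2271, 0.0492]
tool_rot: [0.001, 0.224, 0.975, -0.0]
contact_force: [-1.1, 0.3, 7.0]
gripper_width: 0.178
grasp_force: 78.2
```

```bash

python3 -c "
from h import *
planf([.4931,-.227,.0478],-25.6)"; python3 st.py yellow 60
```

```text
t 28.07 pos [ 0.494  -0.2271  0.0492] q [ 1.05  0.78 -0.98  1.97  0.86  0.88  0.71] turn [-0.02  0.14 -0.3 ] shift new axes mm [ 0.9 -0.3  1.4] old axes [ 0.9 -0.4  1.4] F [-1.1  0.3  7. ] w 0.178 g 78.2
t 28.07 pos [ 0.494  -0.2271  0.0492] q [ 1.05  0.78 -0.98  1.97  0.86  0.88  0.71] turn [ -8.11 -24.8  -35.17] shift new axes mm [-148.5  399.6  -72. ] old axes [ 150.4  384.  -129.9] F [-1.1  0.3  7. ] w 0.178 g 78.2
tool F [ 2.1 -0.5 -6.8] M [ 0.13 -0.29  0.09]
```

Emit:
drive_tool(
  increments=[
    {"claw": 0.01,"dx": 0,"dy": 0,"dz": -0.03,"wx": 0,"wy": 0,"wz": 0},
    {"claw": 0.01,"dx": 0,"dy": 0,"dz": -0.05,"wx": 0,"wy": 0,"wz": 0},
    {"claw": 0.01,"dx": 0,"dy": 0,"dz": -0.05,"wx": 0,"wy": 0,"wz": 0},
    {"claw": 0.01,"dx": 0,"dy": 0,"dz": -0.055,"wx": 0,"wy": 0,"wz": 0},
    {"claw": 0.01,"dx": 0,"dy": 0,"dz": 0,"wx": -1.62,"wy": -4.96,"wz": -7.03},
    {"claw": 0.01,"dx": 0,"dy": 0,"dz": 0,"wx": -1.62,"wy": -4.96,"wz": -7.03},
    {"claw": 0.01,"dx": 0,"dy": 0,"dz": 0,"wx": -1.62,"wy": -4.96,"wz": -7.03},
    {"claw": 0.01,"dx": 0,"dy": 0,"dz": 0,"wx": -1.62,"wy": -4.96,"wz": -7.03},
    {"claw": 0.01,"dx": 0,"dy": 0,"dz": 0,"wx": -1.62,"wy": -4.96,"wz": -7.03},
    {"claw": 0.01,"dx": 0,"dy": 0,"dz": 0,"wx": 0,"wy": 0,"wz": 0},
    {"claw": 0.01,"dx": 0,"dy": 0,"dz": 0,"wx": 0,"wy": 0,"wz": 0},
  ],
)

```text
t: 29.45
eef_pos: [0.4936, -0.2269, 0.2337]
tool_rot: [0.221, -0.083, 0.972, 0.019]
contact_force: [0.8, -1.0, -1.4]
gripper_width: 0.175
grasp_force: 78.4
```

```bash
sed -i "s/.111\],.0151/.111],.0162/" st.py;  python3 st.py yellow 60
```

```text
t 29.45 pos [ 0.4936 -0.2269  0.2337] q [ 1.6   0.51 -1.4   2.08  0.53  0.6   1.68] turn [-0.01 -0.12 -0.17] shift new axes mm [-68.6 399.3  93.2] old axes [-67.6 399.5  93. ] F [ 0.8 -1.  -1.4] w 0.175 g 78.4
tool F [-0.   1.2  1.6] M [ 0.01 -0.57 -0.03]
```

Emit:
drive_tool(
  increments=[
    {"claw": 0.01,"dx": 0,"dy": 0.02,"dz": 0,"wx": 0,"wy": 0,"wz": 0},
    {"claw": 0.01,"dx": 0,"dy": 0.03,"dz": 0,"wx": 0,"wy": 0,"wz": 0},
    {"claw": 0.01,"dx": 0,"dy": 0.04,"dz": 0,"wx": 0,"wy": 0,"wz": 0},
    {"claw": 0.01,"dx": 0,"dy": 0.04,"dz": 0,"wx": 0,"wy": 0,"wz": 0},
    {"claw": 0.01,"dx": 0,"dy": 0.04,"dz": 0,"wx": 0,"wy": 0,"wz": 0},
    {"claw": 0.01,"dx": 0,"dy": 0.03,"dz": 0,"wx": 0,"wy": 0,"wz": 0},
    {"claw": 0.01,"dx": 0,"dy": 0,"dz": 0,"wx": 0,"wy": 0,"wz": 0},
  ],
)

```text
t: 30.32
eef_pos: [0.4591, -0.0265, 0.234]
tool_rot: [0.221, -0.087, 0.971, 0.019]
contact_force: [-0.3, 0.6, -0.9]
gripper_width: 0.174
grasp_force: 78.4
```

```bash
python3 st.py yellow 60
```

```text
t 30.32 pos [ 0.4591 -0.0265  0.234 ] q [ 1.39  0.08 -1.4   2.29  0.01  0.39  1.74] turn [ 0.03 -0.1   0.28] shift new axes mm [-68.  196.   93.3] old axes [-69.2 195.6  93.3] F [-0.3  0.6 -0.9] w 0.174 g 78.4
tool F [-0.5 -0.6  0.8] M [ 0.01 -0.63  0.01]
```

Emit:
drive_tool(
  increments=[
    {"claw": 0.01,"dx": -0.02,"dy": 0.02,"dz": 0,"wx": 0,"wy": 0,"wz": 0},
    {"claw": 0.01,"dx": -0.02,"dy": 0.03,"dz": 0,"wx": 0,"wy": 0,"wz": 0},
    {"claw": 0.01,"dx": -0.02,"dy": 0.03,"dz": 0,"wx": 0,"wy": 0,"wz": 0},
    {"claw": 0.01,"dx": -0.008,"dy": 0.03,"dz": 0,"wx": 0,"wy": 0,"wz": 0},
    {"claw": 0.01,"dx": 0,"dy": 0.03,"dz": 0,"wx": 0,"wy": 0,"wz": 0},
    {"claw": 0.01,"dx": 0,"dy": 0.03,"dz": 0,"wx": 0,"wy": 0,"wz": 0},
    {"claw": 0.01,"dx": 0,"dy": 0.025,"dz": 0,"wx": 0,"wy": 0,"wz": 0},
    {"claw": 0.01,"dx": 0,"dy": 0,"dz": 0,"wx": 0,"wy": 0,"wz": 0},
    {"claw": 0.01,"dx": 0,"dy": 0,"dz": 0,"wx": 0,"wy": 0,"wz": 0},
  ],
)

```text
t: 31.45
eef_pos: [0.4862, 0.1722, 0.263]
tool_rot: [0.221, -0.083, 0.971, 0.019]
contact_force: [0.2, -0.5, -1.4]
gripper_width: 0.174
grasp_force: 78.5
```

```bash
python3 st.py yellow 60
```

```text
t 31.45 pos [0.4862 0.1722 0.263 ] q [ 0.58  0.14 -1.17  2.16  0.57  0.57  0.75] turn [ 0.   -0.09 -0.08] shift new axes mm [-0.6  4.9 92.9] old axes [-0.8  4.9 92.9] F [ 0.2 -0.5 -1.4] w 0.174 g 78.5
tool F [-0.5  0.6  1.3] M [ 0.   -0.69 -0.03]
```

Emit:
drive_tool(
  increments=[
    {"claw": 0.01,"dx": -0.0005,"dy": 0.005,"dz": 0.02,"wx": 0,"wy": 0,"wz": 0},
    {"claw": 0.01,"dx": 0,"dy": 0,"dz": 0.025,"wx": 0,"wy": 0,"wz": 0},
    {"claw": 0.01,"dx": 0,"dy": 0,"dz": 0.025,"wx": 0,"wy": 0,"wz": 0},
    {"claw": 0.01,"dx": 0,"dy": 0,"dz": 0.025,"wx": 0,"wy": 0,"wz": 0},
    {"claw": 0.01,"dx": 0,"dy": 0,"dz": 0.02,"wx": 0,"wy": 0,"wz": 0},
    {"claw": 0.01,"dx": 0,"dy": 0,"dz": 0.018,"wx": 0,"wy": 0,"wz": 0},
    {"claw": 0.01,"dx": 0,"dy": 0,"dz": 0,"wx": 0,"wy": 0,"wz": 0},
    {"claw": 0.01,"dx": 0,"dy": 0,"dz": 0,"wx": 0,"wy": 0,"wz": 0},
  ],
)

```text
t: 32.45
eef_pos: [0.5427, 0.1871, 0.1439]
tool_rot: [0.222, -0.083, 0.971, 0.019]
contact_force: [0.1, 0.1, -1.2]
gripper_width: 0.172
grasp_force: 78.5
```

```bash
python3 st.py yellow 20 p6
```

```text
t 32.45 pos [0.5427 0.1871 0.1439] q [ 0.2   0.44 -0.85  2.17  1.18  0.52  0.2 ] turn [-0.01 -0.04 -0.1 ] shift new axes mm [-0.  -0.   0.4] old axes [-0.  -0.   0.4] F [ 0.1  0.1 -1.2] w 0.172 g 78.5
tool F [-0.4 -0.1  1.1] M [ 0.04 -0.58  0.01]
yellow 227 [166. 137.] u 2.6 63.1 v -15.5 10.2 line -2.3 0.2
yellow 33 [178. 174.] u -68.7 -38.5 v -15.9 -1.2 line -23.6 -31.2
```

View pics/p6.png

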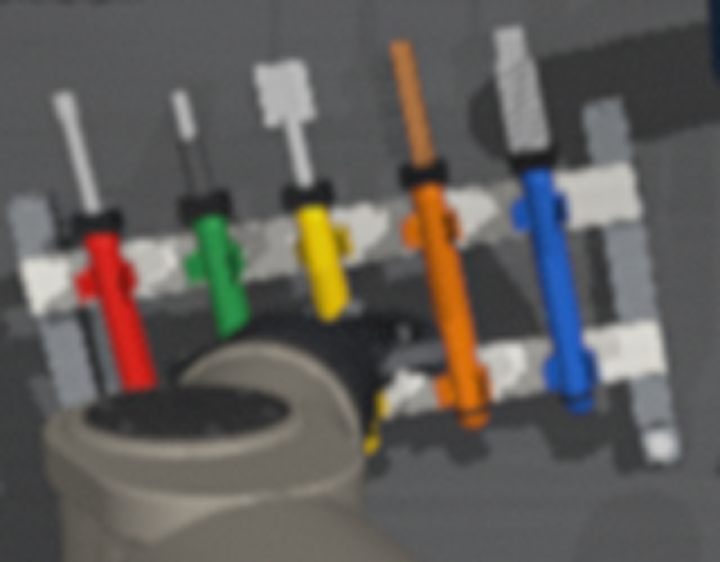

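Crop p6: the scraper is held above the yellow clips at (325,240), blade up the slope and clear of its neighbours. Now I'll press it home.

Emit:
drive_tool(
  increments=[
    {"claw": 0.01,"dx": 0,"dy": 0,"dz": 0.003,"wx": 0,"wy": 0,"wz": 0},
    {"claw": 0.01,"dx": 0,"dy": 0,"dz": 0.003,"wx": 0,"wy": 0,"wz": 0},
    {"claw": 0.01,"dx": 0,"dy": 0,"dz": 0.003,"wx": 0,"wy": 0,"wz": 0},
    {"claw": 0.01,"dx": 0,"dy": 0,"dz": 0.003,"wx": 0,"wy": 0,"wz": 0},
    {"claw": 0.01,"dx": 0,"dy": 0,"dz": 0.003,"wx": 0,"wy": 0,"wz": 0},
    {"claw": 0.01,"dx": 0,"dy": 0,"dz": 0.002,"wx": 0,"wy": 0,"wz": 0},
    {"claw": 0.01,"dx": 0,"dy": 0,"dz": 0,"wx": 0,"wy": 0,"wz": 0},
  ],
)

```text
t: 33.38
eef_pos: [0.5504, 0.1886, 0.1286]
tool_rot: [0.222, -0.084, 0.971, 0.019]
contact_force: [1.5, -2.4, 1.5]
gripper_width: 0.172
grasp_force: 78.7
```

```bash
python3 st.py yellow 0
```

```text
t 33.38 pos [0.5504 0.1886 0.1286] q [ 0.17  0.47 -0.82  2.16  1.24  0.51  0.14] turn [-0.04  0.01 -0.06] shift new axes mm [ 0.4 -0.2  3.1] old axes [ 0.4 -0.2  3.1] F [ 1.5 -2.4  1.5] w 0.172 g 78.7
tool F [ 1.6  2.6 -0.9] M [-0.41 -0.25 -0.06]
```

Emit:
drive_tool(
  increments=[
    {"claw": 0.01,"dx": 0,"dy": 0,"dz": 0.002,"wx": 0,"wy": 0,"wz": 0},
    {"claw": 0.01,"dx": 0,"dy": 0,"dz": 0.0015,"wx": 0,"wy": 0,"wz": 0},
    {"claw": 0.01,"dx": 0,"dy": 0,"dz": 0.001,"wx": 0,"wy": 0,"wz": 0},
    {"claw": 0.01,"dx": 0,"dy": 0,"dz": 0.001,"wx": 0,"wy": 0,"wz": 0},
    {"claw": 0.01,"dx": 0,"dy": 0,"dz": 0,"wx": 0,"wy": 0,"wz": 0},
  ],
)

```text
t: 34.0
eef_pos: [0.5516, 0.189, 0.1253]
tool_rot: [0.223, -0.084, 0.971, 0.018]
contact_force: [-20.5, -11.8, 35.7]
gripper_width: 0.175
grasp_force: 83.4
```

```bash
python3 st.py yellow 0
```

```text
t 34.0 pos [0.5516 0.189  0.1253] q [ 0.16  0.48 -0.81  2.16  1.26  0.51  0.12] turn [-0.17  0.09  0.03] shift new axes mm [ 0.  -0.4 -0.4] old axes [ 0.  -0.4 -0.4] F [-20.5 -11.8  35.7] w 0.175 g 83.4
tool F [ -4.5   8.1 -41.8] M [-1.69 -1.43  0.06]
```

Emit:
drive_tool(
  increments=[
    {"claw": 0.01,"dx": 0,"dy": 0,"dz": -0.002,"wx": 0,"wy": 0,"wz": 0},
    {"claw": 0.04,"dx": 0,"dy": 0,"dz": 0,"wx": 0,"wy": 0,"wz": 0},
    {"claw": 0.04,"dx": 0,"dy": 0,"dz": 0,"wx": 0,"wy": 0,"wz": 0},
    {"claw": 0.04,"dx": 0,"dy": 0,"dz": 0,"wx": 0,"wy": 0,"wz": 0},
    {"claw": 0.04,"dx": 0,"dy": 0,"dz": -0.01,"wx": 0,"wy": 0,"wz": 0},
    {"claw": 0.04,"dx": 0,"dy": 0,"dz": -0.03,"wx": 0,"wy": 0,"wz": 0},
    {"claw": 0.04,"dx": 0,"dy": 0,"dz": -0.04,"wx": 0,"wy": 0,"wz": 0},
    {"claw": 0.04,"dx": 0,"dy": 0,"dz": -0.04,"wx": 0,"wy": 0,"wz": 0},
    {"claw": 0.04,"dx": 0.02,"dy": -0.03,"dz": 0,"wx": 0,"wy": 0,"wz": 0},
    {"claw": 0.04,"dx": 0.02,"dy": -0.04,"dz": 0,"wx": 0,"wy": 0,"wz": 0},
    {"claw": 0.04,"dx": 0.02,"dy": -0.04,"dz": 0,"wx": 0,"wy": 0,"wz": 0},
    {"claw": 0.04,"dx": 0,"dy": -0.04,"dz": 0,"wx": 0,"wy": 0,"wz": 0},
    {"claw": 0.04,"dx": 0,"dy": -0.04,"dz": 0,"wx": 0,"wy": 0,"wz": 0},
    {"claw": 0.04,"dx": 0,"dy": -0.04,"dz": 0,"wx": 0,"wy": 0,"wz": 0},
    {"claw": 0.04,"dx": 0,"dy": -0.04,"dz": 0,"wx": 0,"wy": 0,"wz": 0},
    {"claw": 0.04,"dx": 0,"dy": 0,"dz": 0,"wx": 0,"wy": 0,"wz": 0},
  ],
)

```text
t: 36.0
eef_pos: [0.4933, -0.098, 0.2068]
tool_rot: [0.222, -0.081, 0.971, 0.02]
contact_force: [-0.0, -0.5, -0.2]
gripper_width: 0.469
grasp_force: 0.0
```

```bash
for c in yellow orange blue; do python3 st.py $c 0 e_$c; done; python3 - <<'E'
from h import *
p,d=read_camera('top'); np.savez('e.npz',p=p,d=d)
# heights of handle tops against the clip plane
A=axes(np.radians(9.9),S)
for c in H:
    b=max(blobs(mask(p,c,(95,95,250,205),120,60)),key=lambda b:b[0])[2]; w=dep('top',b,d[b[:,1],b[:,0]])-np.array([.5562,.1903,.11])
    u,z=w@A[:,0]*1e3,-(w@A[:,2])*1e3
    print(c,[np.percentile(z[(u>a)&(u<e)],[50,90]).round(1) for a,e in((-65,-30),(-30,30),(30,65))],'u',u.min().round(1),u.max().round(1))
E
```

```text
t 36.0 pos [ 0.4933 -0.098   0.2068] q [ 1.26  0.3  -1.22  2.23  0.41  0.39  1.51] turn [-0.03 -0.03 -0.36] shift new axes mm [-60.7 272.3 119.5] old axes [-59.  272.8 119.3] F [-0.  -0.5 -0.2] w 0.469 g 0.0
tool F [-0.2  0.5  0.2] M [ 0.04 -0.48 -0.  ]
yellow 504 [170. 151.] u -69.4 62.2 v -12.4 17.2 line -0.3 0.5
t 36.05 pos [ 0.493  -0.096   0.2068] q [ 1.26  0.3  -1.22  2.23  0.41  0.39  1.51] turn [-6.0000e-02 -5.0000e-02  1.7978e+02] shift new axes mm [  58.  -215.2  121. ] old axes [-57.3 215.4 121.1] F [0.2 0.9 0. ] w 0.469 g 0.0
tool F [ 0.3 -0.8  0.1] M [ 0.04 -0.46  0.01]
orange 119 [186. 103.] u 73.1 132.6 v -7.9 2.2 line 0.4 -3.5
orange 491 [194. 147.] u -68.4 64.5 v -12.9 15.1 line -0.0 -0.9
orange 330 [273. 167.] u -116.6 -21.2 v -198.3 -145.0 line -28.0 -213.2
t 36.1 pos [ 0.4928 -0.0947  0.2068] q [ 1.26  0.3  -1.22  2.23  0.41  0.39  1.51] turn [-8.0000e-02 -9.0000e-02  1.7992e+02] shift new axes mm [  59.3 -158.   120.3] old axes [-59.2 157.9 120.4] F [ 0.1  0.3 -0.7] w 0.468 g 0.0
tool F [-0.2 -0.2  0.7] M [ 0.02 -0.5   0.04]
blue 347 [267.  90.] u 75.9 127.3 v -156.6 -106.1 line -3.3 -126.1
blue 445 [218. 144.] u -69.6 61.7 v -13.0 13.5 line 0.4 -1.2
red [array([ 8.3, 12.6]), array([ 7.8, 10.3]), array([ 8.7, 12.8])] u -89.1 67.2
orange [array([ 8.9, 13. ]), array([ 7.7, 10.3]), array([ 8.8, 13.4])] u -77.5 193.2
yellow [array([ 8.9, 14.1]), array([ 7.5, 10.3]), array([ 8.8, 12.2])] u -77.3 193.2
green [array([ 8.6, 12.6]), array([ 7.9, 10.7]), array([ 8.8, 11.9])] u -63.2 193.2
blue [array([ 9. , 12.4]), array([ 7.9, 10.7]), array([ 8.8, 11.5])] u -67.4 64.3
```

View pics/e_yellow.png

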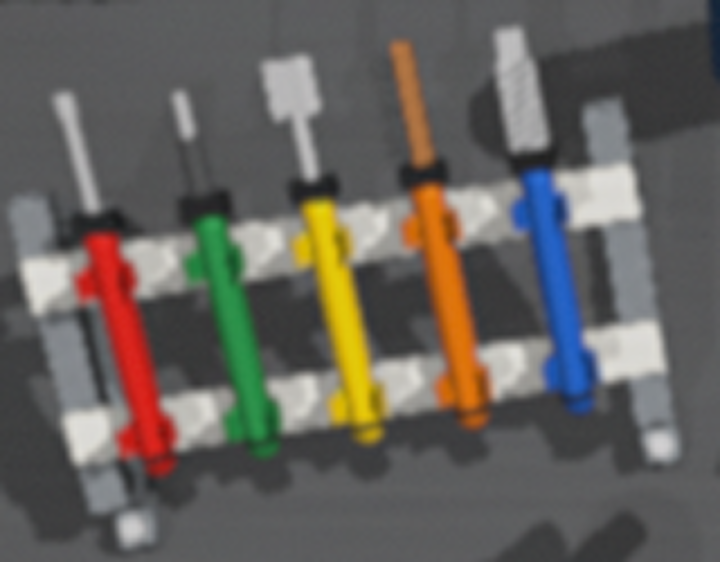

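The last picture shows all five tools in line. The brush, file and scraper have the same heights as the seated red and green handles (about 7.5–7.9 mm at mid-handle, 8.3–9 mm at both clips).

```bash
python3 -c "
from station import *
print(hand_in())"
```

```text
the job is handed in; nothing more can be done
None
```

I put the brush, file and scraper back in that order: each is snapped into both clips of its colour and fully home, within about 2 mm of mid-handle by the camera. I handed the job in at about 36 s of the 67 s allowed.

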